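# Clear the portion scale with the tongs

## Robot

A 6-joint arm with a two-finger parallel gripper is mounted at the origin on a cart in front of the work surface, level with it; the furniture and walls round the work are solid. World frame = base frame: x ahead of the robot, y to its left, z up, the work surface at z = 0. Lengths are in m, angles in degrees, forces in N, time in s.
With the tool pointing down it reaches from about 0.325 to 0.9 m from the base axis. Payload 3.5 kg.
Tool frame: the origin (TCP) lies at the centre of the arm's flange, where the gripper is bolted on; the fingertips stand 173 mm ahead of it and the grasp point (between the pads) lies 155 mm ahead of it; z points along the fingers, y is the line along which they close (so a half turn about z gives the same grasp; the last joint's range is limited). The gripper opens to 85 mm and grips with 20 to 120 N. Pads are 22 mm wide; open, the fingers measure 114 mm over their backs; the gripper's body (76 mm by 85 mm) begins 54 mm behind the grasp point. The pads swing forward as they close: fully open they stand 13 mm farther back than shut.
Start: joints at [60.94, 15.837, -1.513, 72.651, 0, 84.076], TCP at [0.246, 0.575, 0.405] pointing down, gripper open.
Joint ranges: [-178.77, 178.77], [-48.84, 107.48], [-61.69, 71.31], [-111.58, 123.2], [-90, 87.43], [-180, 180]. Speed limits (degrees/s): [147.25, 147.25, 180, 180, 180, 180].

## Interface

Orientations are given as a 3x3 rotation matrix whose columns are the frame's x, y, z axes.
In Python, from workcell import robot gives the robot as it stands.
- The arm moves only by the tool drive_tool, never from a script. Its argument "deltas" is a list of rows, each a list of 7 numbers: the shift along the tool's x, y, z in mm, then the turn, a rotation vector about the tool's x, y, z in units of 8 degrees (1.0 is 8 degrees), then the finger opening in mm, from 0 to 85.4. In form: [[tx, ty, tz, wx, wy, wz, claw], ...]. A call has 1 to 5 rows; each row shifts and turns the commanded pose from where the row before left it, along the tool's axes as they then stand; what a row does not reach is not made up. A row lasts 1/10 s, in which the tool goes at most 50 mm and 8.59 degrees, less where a joint would pass 70% of its speed; a pose out of reach is approached as far as the arm can. A call is refused whole if a number of a shift passes 50 or a number of a turn 1, either way. A call with a gripper value outside its range is refused whole. The fingers move at their own pace and stop on an object; "squeeze" is the grip in N (left out, the last holds). Time passes only in rows, so rows that do not move let the fingers close. It gives the time, the measured TCP pose, the force, the opening and the grip force at its end, in the units of the state.
- robot.observe(): the state, without advancing time (a new reading comes with each control period).
- robot.grab_frame(name): name is "scene" or "top" or "wrist"; returns the picture (420x560x3 uint8, red, green, blue); there is no depth.
- robot.camera_model(name): a dict with "fx", "fy", "cx", "cy" (pixels), "k1" (the pictures are not rectified: a ray, as slopes to the right and down, at radius r is drawn at 1 + k1 r^2 times it, then the intrinsics apply), "R" (3x3) and "t" (3): a world point X has camera coordinates R X + t. Camera axes: x right, y down, z forward; pixel columns grow to the right and rows downward; lengths in m; the calibration is good to about 2 mm. A picture is of the moment at which its call begins: read the wrist's pose just before it. camera_model takes no time and is no camera call; for the wrist camera it gives the pose at the moment of the call.
- robot.sign_off(): hands the job in; it is judged then, once.
Trained networks look in the newest picture that a camera, given by its name, has taken for a name from the list of things; names that differ only in an ending like _2 or _b are one class to them, and where a whole thing is asked for, a point or a joint stands for the part that bears it (a point fixed in the world has none). Each returns a list of dicts, best first, with "confidence" (0 to 1); they miss things now and then, are a little off and sometimes report something else, mostly with a low value. They report only what shows in the picture. A call takes as long as a camera call.
- robot.look_for(camera, label): "bbox" ([left, top, width, height] in pixels, round what is visible of it).
The state is a dict: "time_s": time; "joint_positions": joint angles; "qd": joint speeds; "tau": joint torques, N m; "eef_pos": TCP position; "tcp_rot": TCP orientation; "ft_force": force on the tool from outside, world axes, zero at the start; "ft_torque": the same for the moment, N m; "finger_gap": finger opening in m; "grasp_force": force on a finger pad.
Only numpy, scipy, OpenCV 4.12 (cv2) and the standard library are available. Lean on these libraries where they do the work, as an engineer would, in place of code of your own. Each camera call takes 0.05 s, during which the arm holds its last target. There are 200 camera calls.

## Task

Clear the portion scale: with the spring tongs, pinch the empty ramekin on its pan by the rim, lift it off and nest it upright and fully down in the top of the stack of ramekins, lowering it gently and letting go only once it rests there. Clean ware is only ever touched with the tongs, never with the gripper; do not shove the scale, the stack or the things around. Finish by laying the tongs down flat on the bare worktop, clear of the scale and the stack.

Things in the scene. Friction and masses are not known exactly. Their poses are not given: they have to be found in the camera images.
- tongs_grip (a point): red-tipped steel spring tongs, 264 long, 20 thick, lying on their flat side: this point lies midway between the two arms at the best place to grip them (near their centre of mass), half-way up (10 mm). Frame of the fixed arm: -x points to the red jaw tips (tip centres 89 mm ahead), +x to the hinge (139 mm behind), +y to the fixed arm, z up. Here the arms are steel strips 15 tall, 46 over their outsides at joint value 0 and 56 when sprung open
- tongs: the same tongs; origin under the middle of their length, 40 mm from tongs_grip toward the hinge; same axes; mass 0.12 kg
- tongs_arm (a joint): hinge of the moving arm (the -y one), rad: +0.07 sprung wide open as it rests (38 mm between the jaw tips), 0 = 22 mm between the tips, about -0.095 tips touch. A stiff spring always opens it: pressing it half shut at tongs_grip takes about 4 N, shut about 7 N, so a hand that opens past 55 mm drops the tongs. Jaws close on the tips only; the tip faces are 6 mm tall, the jaws 20 mm tall and up to 13 mm thick
- ramekin_centre (a point): centre, half-way up, of the single empty white ramekin on the scale's pan: a round bowl 99 across the rim, 74 at the foot, 43 tall, 0.11 to 0.18 kg. Its wall is 3 thick (5 with its ribs) and leans outward by 16 degrees from upright: mid-wall radius 42 at 19 mm above the foot, 48 at the rim; inner floor 10 above the foot. Its z axis points up; round, so yaw does not matter
- ramekin: the same ramekin; origin at the centre of its underside
- stack_top_centre (a point): centre, half-way up, of the upper ramekin of the stack (same kind, empty). A ramekin nested fully home sits 19 mm higher than the one it stands in; let go while it hangs askew, it can stick tilted in the mouth
- stack_top: the upper ramekin of the stack; origin at the centre of its underside
- stack_bottom: the lower ramekin of the stack, standing on the worktop; origin at the centre of its underside
- scale: white spring portion scale, 149 x 168 x 104, 1.05 kg, loose; its flat steel pan (146 x 158, top 102 mm up) sinks up to 8 mm under load; origin under the centre, dial to -x
- salt_jar: bystander: clear jar with a tan lid, 72 across, 78 tall; origin at its underside
- spice_jar: bystander: small jar with a green cap, 46 across, 106 tall; origin at its underside
- label_tape: bystander: flat-lying roll of tan tape, 104 across, 25 tall; origin at its underside

How it is judged:
By the outcome, as a careful person would: the job done as asked, in the order asked, and still so for the second after the job is handed in, with the robot touching nothing.
It also fails if it takes over 64 s, if anything falls off the work surface, if the arm or the gripper's body presses on something with over 40 N, if the wrist force passes 120 N, or if a joint passes its speed limit or range.

## Working session

There is one attempt and no reset: what is moved stays moved. The work goes in short steps, Python scripts to look and compute and a tool call to move; the robot and the scene stay as the last step left them, time stands still between calls to the robot, and variables do not carry over. Pictures are saved under pics/ and viewed, at most 10 in all, crops included, and the job is handed in when it is done.

Besides the shell and the picture viewer there is one more tool, called after "Request:" by a JSON object that holds its "api" and its "payload". drive_tool: Moves the arm, as the interface text tells. Its arguments: {"type":"object","properties":{"deltas":{"type":"array","items":{"type":"array","items":{"type":"number"}}},"squeeze":{"type":"number"}},"required":["deltas"]}

```bash
mkdir -p pics; ls; cat > h.py <<'E'
import numpy as np, cv2
from workcell import robot
def und(m,uv):
    d=np.array([(uv[0]-m['cx'])/m['fx'],(uv[1]-m['cy'])/m['fy']]);u=d.copy()
    for _ in range(20): u=d/(1+m['k1']*(u@u))
    return u
def toplane(m,uv,z):
    R=np.array(m['R']);t=np.array(m['t']);u=und(m,uv)
    c=-R.T@t;d=R.T@np.array([u[0],u[1],1]);return c+d*(z-c[2])/d[2]
def proj(m,X):
    p=np.array(m['R'])@np.array(X)+np.array(m['t']);s=p[:2]/p[2];s=s*(1+m['k1']*(s@s))
    return np.array([s[0]*m['fx']+m['cx'],s[1]*m['fy']+m['cy']])
def save(f,n): cv2.imwrite('pics/'+n+'.png',f[:,:,::-1])
E
python3 - <<'E'
from h import *
np.set_printoptions(precision=3,suppress=True)
for c in ['top','scene']:
    f=robot.grab_frame(c);save(f,c+'0');m=robot.camera_model(c)
    print(c,-np.array(m['R']).T@m['t'],m['fx'],m['k1'])
    for l in ['tongs','ramekin','stack_top','scale','salt_jar','spice_jar','label_tape']:
        for r in robot.look_for(c,l)[:2]:
            b=r['bbox'];print(l,round(r['confidence'],2),np.round(b),toplane(m,(b[0]+b[2]/2,b[1]+b[3]/2),0.0))
a=cv2.imread('pics/top0.png');b=cv2.imread('pics/scene0.png')
s=robot.observe();print(s['time_s'],s['eef_pos'],s['tcp_rot'])
E
```

```text
pics
top [ 0.46  -0.121  1.171] 433.9190591147651 -0.11985614596865383
tongs 0.79 [256. 185.  28.  89.] [ 0.497 -0.083  0.   ]
ramekin 0.95 [147. 216.  41.  40.] [0.475 0.196 0.   ]
stack_top 0.6 [348. 233.  39.  40.] [ 0.435 -0.347  0.   ]
scale 0.92 [140. 203.  74.  61.] [0.481 0.169 0.   ]
scale 0.49 [351. 234.  35.  37.] [ 0.437 -0.349  0.   ]
salt_jar 0.96 [249. 134.  28.  28.] [ 0.719 -0.061  0.   ]
spice_jar 0.76 [304. 130.  19.  26.] [ 0.735 -0.201  0.   ]
label_tape 0.5 [145. 219.  47.  41.] [0.466 0.193 0.   ]
scene [-0.198 -0.642  1.141] 543.0868819055621 -0.1859824719631548
tongs 0.81 [259. 201.  48.  67.] [ 0.504 -0.098  0.   ]
ramekin 0.96 [179. 150.  42.  36.] [0.544 0.25  0.   ]
stack_top 0.56 [326. 274.  38.  37.] [ 0.459 -0.329  0.   ]
stack_top 0.27 [306. 160.  25.  33.] [ 0.739 -0.044  0.   ]
scale 0.56 [164. 148.  75.  74.] [0.496 0.197 0.   ]
salt_jar 0.92 [304. 161.  30.  34.] [ 0.735 -0.049  0.   ]
salt_jar 0.27 [330. 302.  24.  12.] [ 0.419 -0.349  0.   ]
spice_jar 0.76 [351. 176.  22.  35.] [ 0.763 -0.182  0.   ]
label_tape 0.88 [372. 221.  43.  36.] [ 0.678 -0.337  0.   ]
0.8 [0.246 0.575 0.405] [[-0.92   0.393  0.   ]
 [ 0.393  0.92   0.   ]
 [-0.     0.    -1.   ]]
```

View pics/top0.png

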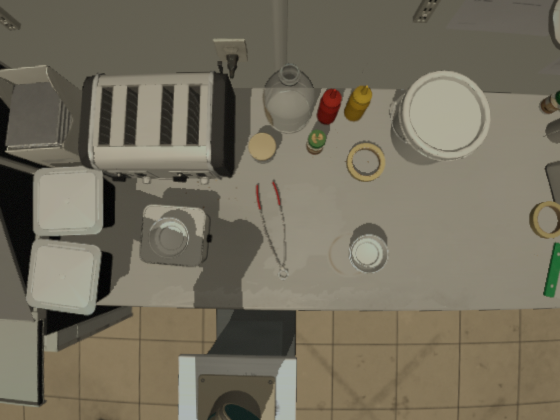

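View pics/scene0.png

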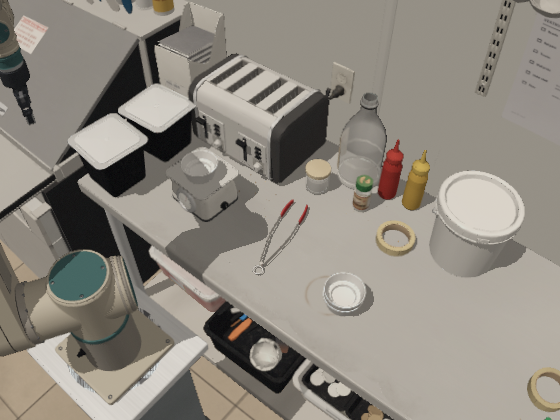

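Top view: tongs have red tips at about (258,185) and (277,183) and the hinge at (284,272), so they point to +x. The ramekin is on the scale at (168,236) and the stack is at (368,253). The scene view agrees.

```bash
cat >> h.py <<'E'
from scipy.spatial.transform import Rotation as Ro
def plan(P,R,claw,maxs=45,s=None,n=None):
    """print rows from current pose to TCP pose P,R"""
    s=s or robot.observe();p=np.array(s['eef_pos']);q=np.array(s['tcp_rot'])
    w=Ro.from_matrix(q.T@R).as_rotvec();d=P-p
    n=n or max(1,int(np.ceil(max(np.abs(q.T@d).max()*1000/maxs,np.linalg.norm(np.degrees(w))/7.9))))
    rows=[]
    for i in range(n):
        k=n-i
        w=Ro.from_matrix(q.T@R).as_rotvec()/k; d=q.T@(P-p)/k
        r=np.r_[np.round(d*1000,1),np.round(np.degrees(w)/8,2)]
        rows.append(list(map(float,r))+[claw]); p=p+q@r[:3]/1000; q=q@Ro.from_rotvec(np.radians(r[3:]*8)).as_matrix()
    for i in range(0,n,5): print(rows[i:i+5])
    return p,q
def down(yawx):
    c,s_=np.cos(np.radians(yawx)),np.sin(np.radians(yawx))
    return np.array([[c,s_,0],[s_,-c,0],[0,0,-1.]])
E
python3 - <<'E'
from h import *
np.set_printoptions(precision=3,suppress=True)
m=robot.camera_model('top')
t=(toplane(m,(258,185),.01)+toplane(m,(277,183),.01))/2;h=toplane(m,(284,272),.01)
print(t,h,np.linalg.norm(t-h));a=(t-h)[:2];yaw=np.degrees(np.arctan2(a[1],a[0]));print(yaw)
a/=np.linalg.norm(a);g=h[:2]+a*0.137;print('grip',g)
print('ram',toplane(m,(167.5,236),.143),'stack',toplane(m,(367.5,253),.062),'spice',toplane(m,(313,140),.1),'salt',toplane(m,(263,148),.075),'scale',toplane(m,(175,236),.102))
m=robot.camera_model('scene')
print('ram',toplane(m,(200,162),.143),'stack',toplane(m,(345,287),.062))
print('wrist cam in tool',(lambda s,w:(np.array(s['tcp_rot']).T@(-np.array(w['R']).T@w['t']-s['eef_pos']),np.array(w['R'])@s['tcp_rot'],w['fx']))(robot.observe(),robot.camera_model('wrist')))
plan(np.r_[g,0.40],down(yaw),80)
E
```

```text
[ 0.618 -0.075  0.01 ] [ 0.383 -0.123  0.01 ] 0.23984023663956555
11.34384041835287
grip [ 0.517 -0.096]
ram [0.473 0.158 0.143] stack [ 0.437 -0.335  0.062] spice [ 0.719 -0.192  0.1  ] salt [ 0.703 -0.065  0.075] scale [0.473 0.15  0.102]
ram [0.468 0.153 0.143] stack [ 0.435 -0.338  0.062]
wrist cam in tool (array([0.073, 0.001, 0.03 ]), array([[ 0.001,  1.   ,  0.   ],
       [-0.959,  0.001, -0.283],
       [-0.283, -0.   ,  0.959]]), 322.09951317711744)
[[-27.0, -26.8, 0.2, 0.0, -0.0, 0.96, 80], [-30.4, -23.0, 0.3, 0.0, -0.0, 0.96, 80], [-33.2, -18.7, 0.2, 0.0, -0.0, 0.96, 80], [-35.4, -14.1, 0.3, 0.0, -0.0, 0.96, 80], [-36.9, -9.3, 0.2, 0.0, -0.0, 0.96, 80]]
[[-37.8, -4.2, 0.3, 0.0, -0.0, 0.96, 80], [-38.1, 0.9, 0.2, 0.0, -0.0, 0.96, 80], [-37.6, 5.9, 0.3, 0.0, -0.0, 0.96, 80], [-36.5, 10.9, 0.2, 0.0, -0.0, 0.96, 80], [-34.7, 15.7, 0.3, -0.0, -0.0, 0.95, 80]]
[[-32.3, 20.1, 0.2, -0.0, -0.0, 0.96, 80], [-29.3, 24.3, 0.3, -0.0, -0.0, 0.95, 80], [-25.9, 27.9, 0.2, -0.0, -0.0, 0.96, 80], [-21.9, 31.2, 0.3, -0.0, -0.0, 0.95, 80], [-17.6, 33.8, 0.2, -0.0, -0.0, 0.96, 80]]
[[-12.9, 35.8, 0.3, -0.0, -0.0, 0.95, 80], [-8.1, 37.2, 0.2, -0.0, -0.0, 0.96, 80], [-3.0, 38.0, 0.3, -0.0, -0.0, 0.95, 80], [2.0, 38.0, 0.2, -0.0, -0.0, 0.96, 80]]
```

Request:
{"api": "drive_tool", "payload": {"deltas": [[-27,-27,0,0,0,0.96,80],[-30,-23,0,0,0,0.96,80],[-33,-19,0,0,0,0.96,80],[-35,-14,0,0,0,0.96,80],[-37,-9,0,0,0,0.96,80]]}}

```text
time_s: 1.3
eef_pos: [0.3167, 0.3973, 0.4049]
tcp_rot: [[-0.472, 0.882, 0.0], [0.882, 0.472, 0.0], [0.0, 0.001, -1.0]]
ft_force: [1.4, -0.3, -0.1]
finger_gap: 0.0802
grasp_force: 0.0
```

Request:
{"api": "drive_tool", "payload": {"deltas": [[-38,-4,0,0,0,0.96,80],[-38,1,0,0,0,0.96,80],[-38,6,0,0,0,0.96,80],[-36,11,0,0,0,0.96,80],[-35,16,0,0,0,0.96,80]]}}

```text
time_s: 1.8
eef_pos: [0.3892, 0.2207, 0.405]
tcp_rot: [[0.178, 0.984, 0.001], [0.984, -0.178, 0.0], [0.0, 0.001, -1.0]]
ft_force: [1.4, -0.3, -0.6]
finger_gap: 0.0801
grasp_force: 0.0
```

```bash
python3 - <<'E'
from h import *
f=robot.grab_frame('wrist');save(f,'w1');print(robot.observe()['eef_pos']);m=robot.camera_model('wrist')
for l in ['ramekin','scale']:
  for r in robot.look_for('wrist',l)[:2]:
    b=r['bbox'];print(l,r['confidence'],np.round(b),toplane(m,(b[0]+b[2]/2,b[1]+b[3]/2),.14))
print(proj(m,[.47,.155,.143]))
E
```

```text
[0.39071163 0.21726819 0.40499298]
ramekin 0.79 [330. 215. 122. 115.] [0.47007025 0.15161826 0.14      ]
scale 0.71 [297. 152. 168. 181.] [0.46471786 0.1796211  0.14      ]
[391.33553816 270.29991082]
```

Request:
{"api": "drive_tool", "payload": {"deltas": [[-32,20,0,0,0,0.96,80],[-29,24,0,0,0,0.96,80],[-26,28,0,0,0,0.96,80],[-22,31,0,0,0,0.96,80],[-18,34,0,0,0,0.96,80]]}}

```text
time_s: 2.45
eef_pos: [0.4598, 0.0453, 0.4049]
tcp_rot: [[0.749, 0.663, 0.001], [0.663, -0.749, 0.001], [0.001, -0.0, -1.0]]
ft_force: [0.4, 0.4, 0.6]
finger_gap: 0.0802
grasp_force: 0.0
```

Request:
{"api": "drive_tool", "payload": {"deltas": [[-13,36,0,0,0,0.96,80],[-8,37,0,0,0,0.96,80],[-3,38,0,0,0,0.96,80],[2,38,0,0,0,0.96,80],[0,0,0,0,0,0,80]]}}

```text
time_s: 2.95
eef_pos: [0.518, -0.0983, 0.4048]
tcp_rot: [[0.982, 0.186, 0.002], [0.186, -0.982, -0.001], [0.002, 0.002, -1.0]]
ft_force: [0.3, 0.9, 0.2]
finger_gap: 0.0797
grasp_force: 0.0
```

```bash
python3 - <<'E'
from h import *
m=robot.camera_model('wrist');s=robot.observe();f=robot.grab_frame('wrist');save(f,'w2');print(s['eef_pos'],s['tcp_rot'],s['finger_gap'],s['time_s'])
hsv=cv2.cvtColor(f,cv2.COLOR_RGB2HSV);k=((hsv[...,0]<8)|(hsv[...,0]>172))&(hsv[...,1]>140)&(hsv[...,2]>50)
n,_,st,c=cv2.connectedComponentsWithStats(k.astype(np.uint8))
for i in range(1,n):
    if st[i,4]>60: print(st[i],c[i],toplane(m,c[i],.01))
print([proj(m,p) for p in ([.517,-.096,.01],[.618,-.075,.01],[.383,-.123,.01])])
a=cv2.imread('pics/w1.png');b=cv2.imread('pics/w2.png');cv2.imwrite('pics/w12.png',cv2.resize(np.hstack([a,b]),(800,300)))
E
```

```text
[ 0.51795534 -0.09825987  0.40481421] [[ 0.98249645  0.18626977  0.00207293]
 [ 0.18627285 -0.98249704 -0.00140835]
 [ 0.00177431  0.00176982 -0.99999686]] 0.07973466741540487 2.95
[245  87   8  62 308] [247.87662338 117.03246753] [ 0.58213695 -0.04923869  0.01      ]
[289  86  11  62 279] [295.22222222 116.30824373] [ 0.59250538 -0.09999745  0.01      ]
[array([278.84016104, 182.25417526]), array([277.04291913,  87.82092391]), array([280.21111013, 287.81561963])]
```

View pics/w12.png

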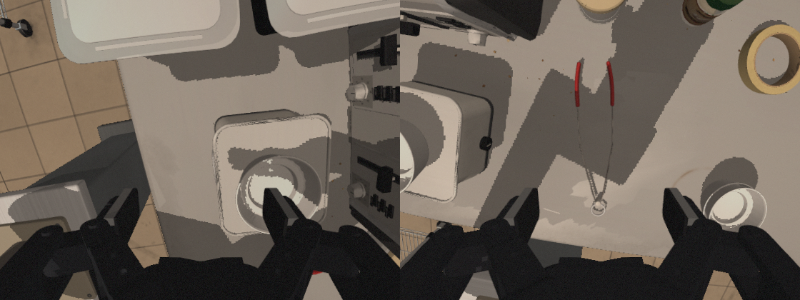

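Left half (scale view): the ramekin sits on the scale's right front part. Right half (tongs view): tips at about (250–296, 87), hinge ring at about (277,291), between the fingers as predicted and off by only a few pixels.

```bash
python3 - <<'E'
from h import *
np.set_printoptions(precision=4,suppress=True)
m=robot.camera_model('wrist');f=cv2.imread('pics/w2.png')[:,:,::-1].copy()
hsv=cv2.cvtColor(f,cv2.COLOR_RGB2HSV);k=((hsv[...,0]<8)|(hsv[...,0]>172))&(hsv[...,1]>140)&(hsv[...,2]>50)
v,u=np.nonzero(k);L=[]
for lo,hi in((240,270),(280,305)):
    s=(u>lo)&(u<hi)&(v>80)&(v<155); vv,uu=v[s],u[s]
    t=vv<vv.min()+6; b=vv>vv.max()-6; L.append((uu[t].mean(),vv.min(),uu[b].mean(),vv.max()));print(L[-1])
T=(toplane(m,L[0][:2],.01)+toplane(m,L[1][:2],.01))/2
print(T,toplane(m,L[0][:2],.01),toplane(m,L[1][:2],.01))
cv2.imwrite('pics/c.png',cv2.resize(f[75:310,220:335,::-1],None,fx=2.5,fy=2.5,interpolation=cv2.INTER_CUBIC))
for h in [(277,291)]:
    H=toplane(m,h,.01);a=(T-H)[:2];print(H,np.linalg.norm(a),np.degrees(np.arctan2(a[1],a[0])),T[:2]-a/np.linalg.norm(a)*.092)
E
```

```text
(np.float64(249.89655172413794), np.int64(87), np.float64(248.22222222222223), np.int64(148))
(np.float64(291.35714285714283), np.int64(86), np.float64(296.5652173913044), np.int64(147))
[ 0.6162 -0.0653  0.01  ] [ 0.6115 -0.0436  0.01  ] [ 0.6209 -0.087   0.01  ]
[ 0.376  -0.1179  0.01  ] 0.245894641478499 12.359338783879474 [ 0.5263 -0.085 ]
```

View pics/c.png

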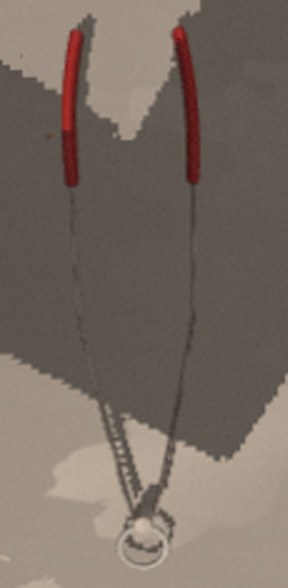

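```bash
python3 - <<'E'
from h import *
plan(np.array([.526,-.085,.25]),down(12.4),80,40)
E
```

```text
[[2.8, -2.4, 38.7, -0.0, -0.0, -0.05, 80], [2.8, -2.4, 38.6, -0.0, -0.0, -0.04, 80], [2.8, -2.4, 38.7, -0.0, -0.0, -0.05, 80], [2.7, -2.3, 38.6, -0.0, -0.0, -0.04, 80]]
```

Request:
{"api": "drive_tool", "payload": {"deltas": [[3,-2.4,39,0,0,-0.05,80],[3,-2.4,39,0,0,-0.05,80],[3,-2.4,39,0,0,-0.05,80],[2.5,-2.4,38,0,0,-0.05,80],[0,0,0,0,0,0,75]]}}

```text
time_s: 3.5
eef_pos: [0.5218, -0.0812, 0.2446]
tcp_rot: [[0.975, 0.221, -0.012], [0.221, -0.975, 0.004], [-0.01, -0.006, -1.0]]
ft_force: [-1.2, -0.0, -0.3]
finger_gap: 0.0747
grasp_force: 0.0
```

```bash
python3 - <<'E'
from h import *
np.set_printoptions(precision=4,suppress=True)
m=robot.camera_model('wrist');s=robot.observe();f=robot.grab_frame('wrist')
R=np.array(s['tcp_rot']);p=np.array(s['eef_pos'])
hsv=cv2.cvtColor(f,cv2.COLOR_RGB2HSV);k=((hsv[...,0]<8)|(hsv[...,0]>172))&(hsv[...,1]>140)&(hsv[...,2]>50)
n,_,st,c=cv2.connectedComponentsWithStats(k.astype(np.uint8))
for i in range(1,n):
    if st[i,4]>100:
        x,y,w,h,_a=st[i]
        r=k[y:y+5,x:x+w].nonzero()[1].mean()+x; b=k[y+h-5:y+h,x:x+w].nonzero()[1].mean()+x
        for uv in ((r,y),(b,y+h)): print(np.round(uv),1000*(R.T@(toplane(m,uv,.01)-p)))
print(p,s['finger_gap'])
E
```

```text
[261.  68.] [100.122  -12.2738 233.6779]
[254. 180.] [ 32.6306 -17.8572 234.4168]
[336.  69.] [ 99.7078  32.0402 233.3966]
[339. 181.] [ 32.1137  36.9921 234.0687]
[ 0.5218 -0.0812  0.2446] 0.07465002498193572
```

```bash
cat > tip.py <<'E'
from h import *
np.set_printoptions(precision=1,suppress=True)
robot.grab_frame('wrist')
m=robot.camera_model('wrist');s=robot.observe();f=robot.grab_frame('wrist');save(f,'w3')
R=np.array(s['tcp_rot']);p=np.array(s['eef_pos'])
hsv=cv2.cvtColor(f,cv2.COLOR_RGB2HSV);k=((hsv[...,0]<8)|(hsv[...,0]>172))&(hsv[...,1]>140)&(hsv[...,2]>50)
n,_,st,c=cv2.connectedComponentsWithStats(k.astype(np.uint8))
for i in range(1,n):
    if st[i,4]>100:
        x,y,w,h,_a=st[i]
        r=k[y:y+5,x:x+w].nonzero()[1].mean()+x; b=k[y+h-5:y+h,x:x+w].nonzero()[1].mean()+x
        for uv in ((r,y),(b,y+h)): print(np.round(uv),1000*(R.T@(toplane(m,uv,.01)-p)),1000*toplane(m,uv,.01))
print(p*1000,R,s['time_s'])
E
python3 tip.py
```

```text
[256.  78.] [ 95.1 -15.8 239.6] [613.7 -46.2  10. ]
[250. 186.] [ 27.6 -21.5 239.7] [546.5 -55.5  10. ]
[329.  78.] [ 95.2  28.5 239.5] [623.6 -89.4  10. ]
[332. 186.] [ 27.6  33.5 239.6] [ 558.7 -109.1   10. ]
[524.8 -82.7 249.7] [[ 1.   0.2 -0. ]
 [ 0.2 -1.   0. ]
 [-0.  -0.  -1. ]] 3.6
```

View pics/w3.png

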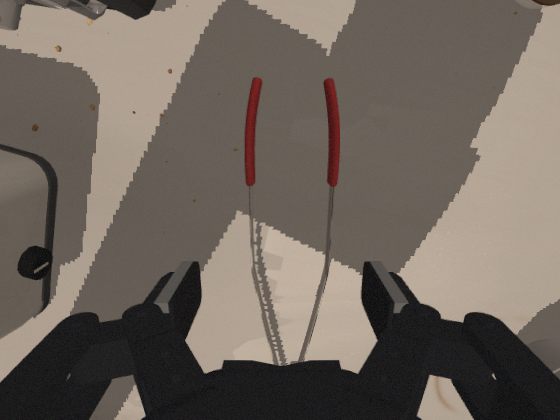

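The image shows the tongs lying between the open fingers, with arms at columns 250 and 330 against a finger midline of 282. I need about +6 mm along y and +3 mm along x.

Request:
{"api": "drive_tool", "payload": {"deltas": [[3,6,20,0,0,0,75],[0,0,25,0,0,0,75],[0,0,20,0,0,0,75],[0,0,10,0,0,0,75],[0,0,0,0,0,0,75]], "squeeze": 40}}

```text
time_s: 4.15
eef_pos: [0.5299, -0.0893, 0.1754]
tcp_rot: [[0.976, 0.217, 0.001], [0.217, -0.976, -0.0], [0.001, 0.0, -1.0]]
ft_force: [-0.1, -0.2, 0.5]
finger_gap: 0.0749
grasp_force: 0.0
```

Request:
{"api": "drive_tool", "payload": {"deltas": [[0,0,0,0,0,0,60],[0,0,0,0,0,0,50],[0,0,0,0,0,0,42],[0,0,0,0,0,0,42],[0,0,0,0,0,0,42]]}}

```text
time_s: 4.65
eef_pos: [0.5314, -0.0899, 0.1776]
tcp_rot: [[0.976, 0.217, 0.005], [0.217, -0.976, -0.002], [0.005, 0.003, -1.0]]
ft_force: [-1.4, 0.6, 7.2]
finger_gap: 0.0421
grasp_force: 8.0
```

Request:
{"api": "drive_tool", "payload": {"deltas": [[0,0,-5,0,0,0,42],[0,0,-20,0,0,0,42],[0,0,-40,0,0,0,42],[0,0,-45,0,0,0,42],[0,0,0,0,0,0,42]]}}

```text
time_s: 5.15
eef_pos: [0.5327, -0.0902, 0.2919]
tcp_rot: [[0.976, 0.217, 0.013], [0.217, -0.976, -0.004], [0.012, 0.007, -1.0]]
ft_force: [2.7, 0.2, -0.2]
finger_gap: 0.0424
grasp_force: 5.1
```

Request:
{"api": "drive_tool", "payload": {"deltas": [[0,0,-45,0,0,0,42],[0,0,-45,0,0,0,42],[0,0,-30,0,0,0,42],[0,0,0,0,0,0,42],[0,0,0,0,0,0,42]]}}

```text
time_s: 5.65
eef_pos: [0.5294, -0.0893, 0.4049]
tcp_rot: [[0.976, 0.217, 0.001], [0.217, -0.976, -0.0], [0.001, 0.0, -1.0]]
ft_force: [-0.8, -0.2, -0.5]
finger_gap: 0.0423
grasp_force: 5.2
```

```bash
cat > red.py <<'E'
from h import *
np.set_printoptions(precision=1,suppress=True)
def tips(dz=165,name=None):
    """red tip ends in tool frame (mm), assuming they lie at tool z=dz"""
    m=robot.camera_model('wrist');s=robot.observe();f=robot.grab_frame('wrist')
    if name: save(f,name)
    R=np.array(s['tcp_rot']);p=np.array(s['eef_pos'])
    hsv=cv2.cvtColor(f,cv2.COLOR_RGB2HSV);k=((hsv[...,0]<8)|(hsv[...,0]>172))&(hsv[...,1]>140)&(hsv[...,2]>50)
    n,_,st,c=cv2.connectedComponentsWithStats(k.astype(np.uint8))
    Rc=np.array(m['R']);o=R.T@(-Rc.T@m['t']-p)*1000
    for i in range(1,n):
        if st[i,4]>200:
            x,y,w,h,_a=st[i]
            e=[]
            for yy in (y,y+h-6):
                q=k[yy:yy+6,x:x+w].nonzero()[1]+x;e.append((q.min(),yy));e.append((q.max()+1,yy))
            for uv in e:
                u=und(m,uv);d=R.T@Rc.T@np.r_[u,1];print(uv,o+d*(dz-o[2])/d[2])
    print(p*1000,s['finger_gap'],s['grasp_force'],s['ft_force'],np.array(s['joint_positions']))
if __name__=='__main__': tips(165,'w4')
E
python3 red.py
```

```text
(np.int64(257), np.int32(105)) [ 76.8 -10.3 165. ]
(np.int64(267), np.int32(105)) [ 76.7  -6.3 165. ]
(np.int64(238), np.int32(223)) [ 26.9 -19.7 165. ]
(np.int64(250), np.int32(223)) [ 26.9 -14.4 165. ]
(np.int64(299), np.int32(106)) [ 76.4   6.5 165. ]
(np.int64(309), np.int32(106)) [ 76.4  10.5 165. ]
(np.int64(314), np.int32(223)) [ 26.9  13.9 165. ]
(np.int64(326), np.int32(223)) [ 26.9  19.2 165. ]
[529.4 -89.3 404.9] 0.04230275737142172 5.2313988300920755 [-0.8 -0.2 -0.5] [-16.5   6.9 -12.5  70.6  -0.  151. ]
```

View pics/w4.png

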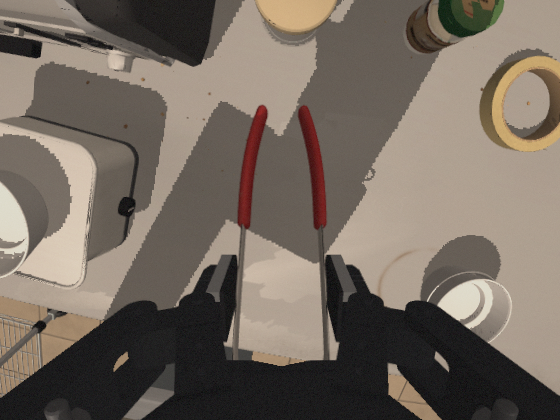

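The picture shows the tongs held symmetrically, but the red parts are foreshortened (rows 105–223). They have pivoted nose-down by about 40° in the light grip. I'll clamp them shut to stop more pivoting and measure the angle.

Request:
{"api": "drive_tool", "payload": {"deltas": [[0,0,0,0,0,0,34],[0,0,0,0,0,0,28],[0,0,0,0,0,0,24],[0,0,0,0,0,0,24]]}}

```text
time_s: 6.1
eef_pos: [0.5294, -0.0893, 0.4039]
tcp_rot: [[0.976, 0.217, -0.001], [0.217, -0.976, 0.0], [-0.001, -0.001, -1.0]]
ft_force: [1.1, 0.1, -0.6]
finger_gap: 0.0244
grasp_force: 23.5
```

```bash
python3 - <<'E'
from red import *
from scipy.optimize import least_squares
tips(200,'w5')
s=robot.observe();R=np.array(s['tcp_rot']);p=np.array(s['eef_pos'])
E={}
for c in('top','scene'):
    f=robot.grab_frame(c);save(f,c+'5');m=robot.camera_model(c)
    u0=proj(m,p+R@[.07,0,.2]);hsv=cv2.cvtColor(f,cv2.COLOR_RGB2HSV);k=((hsv[...,0]<8)|(hsv[...,0]>172))&(hsv[...,1]>120)&(hsv[...,2]>40)
    v,u=np.nonzero(k);q=np.hypot(u-u0[0],v-u0[1])<60;print(c,u0,q.sum(),u[q].min(),u[q].max(),v[q].min(),v[q].max())
    x,y=map(int,u0);g=f[max(0,y-75):y+75,max(0,x-100):x+100,::-1];E[c]=cv2.resize(g,(400,300))
cv2.imwrite('pics/ts.png',np.hstack([E['top'],E['scene']]))
E
```

```text
(np.int64(274), np.int32(107)) [ 76.9  -4.3 200. ]
(np.int64(294), np.int32(107)) [ 76.9   5.8 200. ]
(np.int64(260), np.int32(222)) [ 15.6 -12.4 200. ]
(np.int64(305), np.int32(222)) [ 15.6  12.7 200. ]
[529.4 -89.3 403.9] 0.024436442703920307 23.508124372237944 [ 1.1  0.1 -0.6] [-16.5   7.  -12.5  70.6  -0.  151. ]Traceback (most recent call last):
  File "<stdin>", line 9, in <module>
    return umr_minimum(a, axis, None, out, keepdims, initial, where)
ValueError: zero-size array to reduction operation minimum which has no identity
```

```bash
python3 - <<'E'
from red import *
s=robot.observe();R=np.array(s['tcp_rot']);p=np.array(s['eef_pos'])
f=robot.grab_frame('scene');save(f,'scene5');m=robot.camera_model('scene')
for d in ([0,0,.155],[.089,0,.165],[.07,0,.22]): print(d,proj(m,p+R@d))
x,y=map(int,proj(m,p+R@[.03,0,.17]));x0,y0=max(0,x-75),max(0,y-55);print(x0,y0)
cv2.imwrite('pics/ts.png',cv2.resize(f[y0:y0+110,x0:x0+150,::-1],None,fx=5,fy=5,interpolation=cv2.INTER_CUBIC))
E
```

```text
[0, 0, 0.155] [287.9 160.8]
[0.089, 0, 0.165] [303.5 141.2]
[0.07, 0, 0.22] [299.5 162. ]
218 102
```

View pics/ts.png

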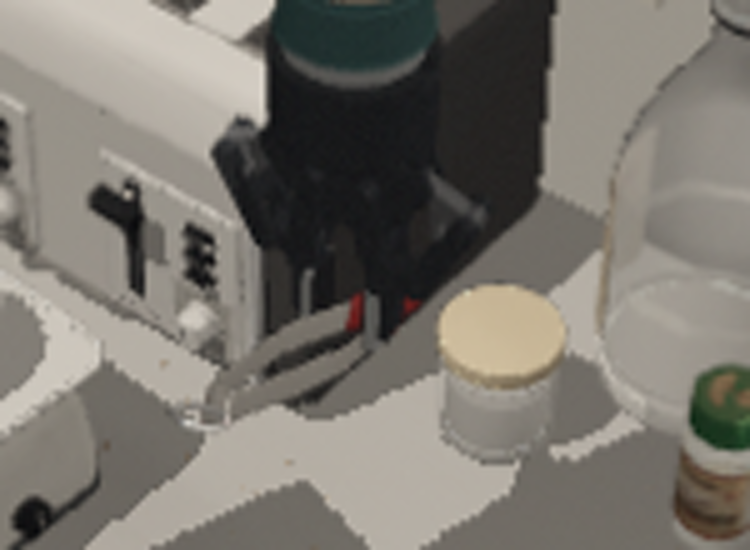

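Scene crop: the hinge ring is at about (205,412), frame pixel (259,184). The red jaws cross behind the right finger at about (290–300,164).

```bash
python3 - <<'E'
from red import *
from scipy.optimize import least_squares
s=robot.observe();R=np.array(s['tcp_rot']);p=np.array(s['eef_pos']);m=robot.camera_model('scene');mw=robot.camera_model('wrist')
def pt(l,q): t,x0,z0=q;return p+R@np.array([x0+l*np.cos(t),0,z0+l*np.sin(t)])
def r(q): return np.r_[proj(m,pt(-.137,q))-[259,184.4],(proj(mw,pt(.092,q))-[284,107])[1]/2,(proj(mw,pt(.0245,q))-[284,226])[1]/2]
for t0 in(-.6,.6):
    o=least_squares(r,[t0,0,.16],x_scale=[1,.1,.1]);print(np.degrees(o.x[0]),o.x[1:]*1000,o.fun,proj(m,pt(.092,o.x)))
E
```

```text
-64.5205238921038 [ 33.3 128.2] [23.7 11.3 -0.5  4. ] [302.5 106.5]
26.17066864991064 [ -5.1 176.5] [ 3.5  0.7 -0.1  0.7] [300.8 159.2]
```

The fit gives about 26° nose-down. The strips now sit near the fingertips and the squeeze rolled them, so this grip is poor. I'll lay the tongs back down flat and regrip them, clamping shut before lifting slowly.

Request:
{"api": "drive_tool", "payload": {"deltas": [[0,0,0,0,0,0,34],[0,0,0,0,0,0,42],[0,0,40,0,0,0,42],[0,0,45,0,0,0,42],[0,0,45,0,0,0,42]]}}

```text
time_s: 6.75
eef_pos: [0.53, -0.0895, 0.2743]
tcp_rot: [[0.976, 0.217, 0.003], [0.217, -0.976, -0.001], [0.003, 0.001, -1.0]]
ft_force: [0.5, 0.2, -1.3]
finger_gap: 0.0423
grasp_force: 5.2
```

Request:
{"api": "drive_tool", "payload": {"deltas": [[0,0,35,0,0,0,42],[0,0,20,0,0,0,42],[0,0,12,0,0,0,42],[0,0,12,0,0,0,42],[0,0,10,0,0,0,42]]}}

```text
time_s: 7.25
eef_pos: [0.5302, -0.0896, 0.1858]
tcp_rot: [[0.976, 0.217, 0.002], [0.217, -0.976, -0.001], [0.002, 0.001, -1.0]]
ft_force: [-0.7, 0.1, -0.5]
finger_gap: 0.0417
grasp_force: 5.0
```

Request:
{"api": "drive_tool", "payload": {"deltas": [[0,0,5,0,0,0,42],[0,0,0,0,0,0,42],[0,0,0,0,0,0,42]]}}

```text
time_s: 7.55
eef_pos: [0.53, -0.0895, 0.1813]
tcp_rot: [[0.976, 0.217, 0.001], [0.217, -0.976, -0.0], [0.001, 0.0, -1.0]]
ft_force: [1.1, -0.7, -0.7]
finger_gap: 0.0417
grasp_force: 5.1
```

```bash
python3 - <<'E'
from red import *
s=robot.observe();tips(s['eef_pos'][2]*1000-10)
E
```

```text
(np.int64(248), np.int32(74)) [ 89.3 -14.3 171.3]
(np.int64(262), np.int32(74)) [ 89.3  -8.5 171.3]
(np.int64(233), np.int32(225)) [ 23.7 -23.  171.3]
(np.int64(245), np.int32(225)) [ 23.7 -17.4 171.3]
(np.int64(303), np.int32(74)) [ 89.3   8.3 171.3]
(np.int64(317), np.int32(74)) [ 89.3  14.1 171.3]
(np.int64(319), np.int32(225)) [ 23.7  16.9 171.3]
(np.int64(331), np.int32(225)) [ 23.7  22.5 171.3]
[530.  -89.5 181.3] 0.04172615905837609 5.06297479736844 [ 1.1 -0.7 -0.7] [-16.5  19.7 -26.7  43.6   0.  151. ]
```

Request:
{"api": "drive_tool", "payload": {"deltas": [[0,0,0,0,0,0,62],[0,0,0,0,0,0,62],[4,0,3,0,0,0,62],[0,0,0,0,0,0,50],[0,0,0,0,0,0,44]], "squeeze": 20}}

```text
time_s: 8.1
eef_pos: [0.5347, -0.0887, 0.1789]
tcp_rot: [[0.976, 0.217, 0.003], [0.217, -0.976, -0.001], [0.003, 0.001, -1.0]]
ft_force: [0.0, 0.6, 5.4]
finger_gap: 0.0442
grasp_force: 6.5
```

Request:
{"api": "drive_tool", "payload": {"deltas": [[0,0,0,0,0,0,40],[0,0,0,0,0,0,36],[0,0,0,0,0,0,33],[0,0,0,0,0,0,31],[0,0,0,0,0,0,31]]}}

```text
time_s: 8.6
eef_pos: [0.5353, -0.0889, 0.1801]
tcp_rot: [[0.976, 0.217, 0.005], [0.217, -0.976, -0.001], [0.004, 0.002, -1.0]]
ft_force: [-0.1, 0.8, 11.1]
finger_gap: 0.031
grasp_force: 10.7
```

```bash
python3 - <<'E'
from red import *
s=robot.observe();tips(s['eef_pos'][2]*1000-10)
E
```

```text
(np.int64(269), np.int32(88)) [ 83.7  -5.6 170.1]
(np.int64(298), np.int32(88)) [ 83.7   6.3 170.1]
(np.int64(247), np.int32(237)) [ 18.3 -16.5 170.1]
(np.int64(317), np.int32(237)) [ 18.3  16.1 170.1]
[535.3 -88.9 180.1] 0.030997129412449677 10.739665172659443 [-0.1  0.8 11.1] [-16.3  20.1 -26.2  43.4   0.  151.2]
```

Request:
{"api": "drive_tool", "payload": {"deltas": [[0,0,-3,0,0,0,30],[0,0,-8,0,0,0,30],[0,0,-15,0,0,0,30],[0,0,-20,0,0,0,30],[0,0,-20,0,0,0,30]]}}

```text
time_s: 9.15
eef_pos: [0.5327, -0.0883, 0.2438]
tcp_rot: [[0.976, 0.217, -0.002], [0.217, -0.976, 0.001], [-0.002, -0.001, -1.0]]
ft_force: [0.0, 0.4, -1.2]
finger_gap: 0.03
grasp_force: 7.4
```

Request:
{"api": "drive_tool", "payload": {"deltas": [[0,0,-20,0,0,0,30],[0,0,-20,0,0,0,30],[0,0,-10,0,0,0,30],[0,0,0,0,0,0,30]]}}

```text
time_s: 9.55
eef_pos: [0.534, -0.0886, 0.2951]
tcp_rot: [[0.976, 0.217, 0.003], [0.217, -0.976, -0.001], [0.002, 0.001, -1.0]]
ft_force: [0.4, -0.8, -1.6]
finger_gap: 0.03
grasp_force: 7.4
```

```bash
python3 - <<'E'
from red import *
tips(170,'w7')
E
```

```text
(np.int64(272), np.int32(88)) [ 83.7  -4.4 170. ]
(np.int64(295), np.int32(88)) [ 83.7   5.1 170. ]
(np.int64(249), np.int32(237)) [ 18.3 -15.5 170. ]
(np.int64(315), np.int32(237)) [ 18.3  15.2 170. ]
[534.  -88.6 295.1] 0.03004804519313782 7.360910649003927 [ 0.4 -0.8 -1.6] [-16.3  12.1 -20.3  57.4   0.  151.2]
```

```bash
cat >> h.py <<'E'
TIP=np.array([.081,0,.170])
def pinchR(psi,p,beta):
    """heading psi, pitch p, lean beta to the right side (deg)"""
    a,b=np.radians(psi),np.radians(p)
    r=np.array([np.cos(a),np.sin(a),0]);up=np.array([0,0,1.])
    x=-r*np.cos(b)-up*np.sin(b);z=r*np.sin(b)-up*np.cos(b);R=np.c_[x,np.cross(z,x),z]
    return Ro.from_rotvec(np.radians(beta)*r).as_matrix()@R
def rimpt(C,psi,rad=.0463):
    a=np.radians(psi);return np.array(C)-rad*np.array([-np.sin(a),np.cos(a),0])
E
python3 - <<'E'
from h import *
np.set_printoptions(precision=3,suppress=True)
s=robot.observe()
p,q=plan(np.array([.42,-.02,.45]),down(102),30,s=s)
R=pinchR(5,65,16);T=rimpt([.47,.153,.137],5)+[0,0,.06];P=T-R@TIP
print(R,P)
p,q=plan(P,R,30,s=dict(eef_pos=p,tcp_rot=q))
E
```

```text
[[-8.0, -7.6, -13.0, 0.0, -0.0, -0.93, 30], [-6.9, -8.6, -13.0, 0.0, -0.0, -0.93, 30], [-5.8, -9.4, -13.0, 0.0, -0.0, -0.93, 30], [-4.5, -10.1, -13.0, 0.0, -0.0, -0.93, 30], [-3.1, -10.6, -13.0, 0.0, 0.0, -0.93, 30]]
[[-1.7, -10.9, -13.0, 0.0, 0.0, -0.93, 30], [-0.3, -11.0, -13.0, 0.0, 0.0, -0.93, 30], [1.1, -11.0, -13.0, 0.0, 0.0, -0.93, 30], [2.5, -10.7, -13.1, 0.0, 0.0, -0.94, 30], [3.9, -10.3, -13.0, 0.0, 0.0, -0.93, 30]]
[[5.2, -9.8, -13.1, 0.0, 0.0, -0.94, 30], [6.4, -9.0, -13.0, 0.0, 0.0, -0.93, 30]]
[[-0.443 -0.084  0.893]
 [ 0.212  0.958  0.195]
 [-0.871  0.276 -0.406]] [0.358 0.057 0.337]
[[6.8, -3.4, 8.7, -0.55, -0.4, -0.62, 30], [7.5, -3.5, 8.1, -0.55, -0.4, -0.62, 30], [8.2, -3.4, 7.3, -0.55, -0.4, -0.62, 30], [8.9, -3.2, 6.6, -0.54, -0.4, -0.62, 30], [9.5, -2.8, 5.9, -0.55, -0.4, -0.61, 30]]
[[10.1, -2.4, 5.1, -0.54, -0.4, -0.62, 30], [10.5, -1.9, 4.4, -0.55, -0.39, -0.61, 30], [10.9, -1.3, 3.7, -0.54, -0.4, -0.62, 30], [11.1, -0.6, 3.0, -0.55, -0.39, -0.61, 30], [11.3, 0.2, 2.4, -0.54, -0.4, -0.62, 30]]
[[11.4, 1.0, 1.8, -0.55, -0.39, -0.61, 30], [11.3, 1.8, 1.2, -0.54, -0.4, -0.62, 30], [11.2, 2.8, 0.8, -0.55, -0.39, -0.61, 30]]
```

Request:
{"api": "drive_tool", "payload": {"deltas": [[-8,-8,-13,0,0,-0.93,30],[-7,-9,-13,0,0,-0.93,30],[-6,-9,-13,0,0,-0.93,30],[-4,-10,-13,0,0,-0.93,30],[-3,-11,-13,0,0,-0.93,30]]}}

```text
time_s: 10.1
eef_pos: [0.4851, -0.0587, 0.3574]
tcp_rot: [[0.642, 0.767, -0.003], [0.767, -0.642, 0.001], [-0.002, -0.003, -1.0]]
ft_force: [0.4, 0.5, -1.7]
finger_gap: 0.0299
grasp_force: 7.4
```

Request:
{"api": "drive_tool", "payload": {"deltas": [[-2,-11,-13,0,0,-0.93,30],[0,-11,-13,0,0,-0.93,30],[1,-11,-13,0,0,-0.93,30],[2,-11,-13,0,0,-0.93,30],[4,-10,-13,0,0,-0.93,30]]}}

```text
time_s: 10.6
eef_pos: [0.4378, -0.0306, 0.4224]
tcp_rot: [[0.048, 0.999, -0.003], [0.999, -0.048, 0.001], [0.001, -0.003, -1.0]]
ft_force: [-0.4, -0.1, -0.5]
finger_gap: 0.0299
grasp_force: 7.4
```

Request:
{"api": "drive_tool", "payload": {"deltas": [[5,-10,-13,0,0,-0.93,30],[6,-9,-13,0,0,-0.93,30],[0,0,0,0,0,0,30]]}}

```text
time_s: 10.9
eef_pos: [0.419, -0.0197, 0.4499]
tcp_rot: [[-0.205, 0.979, 0.0], [0.979, 0.205, 0.0], [0.0, 0.0, -1.0]]
ft_force: [1.5, -1.0, -1.6]
finger_gap: 0.03
grasp_force: 7.3
```

Request:
{"api": "drive_tool", "payload": {"deltas": [[7,-3,9,-0.55,-0.4,-0.62,30],[7,-3,8,-0.55,-0.4,-0.62,30],[8,-3,7,-0.55,-0.4,-0.62,30],[9,-3,7,-0.55,-0.4,-0.62,30],[9,-3,6,-0.55,-0.4,-0.62,30]]}}

```text
time_s: 11.4
eef_pos: [0.3971, 0.0091, 0.4037]
tcp_rot: [[-0.523, 0.727, 0.445], [0.781, 0.618, -0.091], [-0.341, 0.3, -0.891]]
ft_force: [-0.3, 0.6, -1.6]
finger_gap: 0.0298
grasp_force: 7.2
```

```bash
python3 - <<'E'
from red import *
tips(170)
R=pinchR(5,65,16);T=rimpt([.47,.153,.137],5)+[0,0,.06];P=T-R@TIP
plan(P,R,30)
E
```

```text
(np.int64(272), np.int32(88)) [ 84.1  -3.1 170. ]
(np.int64(295), np.int32(88)) [ 84.1   6.4 170. ]
(np.int64(249), np.int32(237)) [ 18.7 -14.2 170. ]
(np.int64(315), np.int32(237)) [ 18.8  16.5 170. ]
(np.int64(295), np.int32(297)) [-13.    7.6 170. ]
(np.int64(310), np.int32(297)) [-13.   15.1 170. ]
(np.int64(301), np.int32(356)) [-49.1  11.4 170. ]
(np.int64(309), np.int32(356)) [-49.1  15.6 170. ]
(np.int64(315), np.int32(315)) [-23.5  17.9 170. ]
(np.int64(317), np.int32(315)) [-23.5  18.9 170. ]
(np.int64(315), np.int32(355)) [-48.5  18.8 170. ]
(np.int64(327), np.int32(355)) [-48.5  25.2 170. ]
[397.1   9.1 403.7] 0.029809884270438423 7.247319381312991 [-0.3  0.6 -1.6] [ -7.5 -18.5 -38.   43.6  -1.8  45. ]
[[9.7, -2.1, 4.6, -0.54, -0.4, -0.61, 30], [10.0, -1.5, 3.9, -0.54, -0.4, -0.61, 30], [10.4, -1.0, 3.3, -0.55, -0.4, -0.61, 30], [10.6, -0.3, 2.6, -0.55, -0.4, -0.62, 30], [10.7, 0.5, 2.1, -0.54, -0.39, -0.61, 30]]
[[10.7, 1.2, 1.5, -0.55, -0.4, -0.62, 30], [10.6, 2.1, 1.1, -0.54, -0.39, -0.61, 30], [10.5, 2.9, 0.7, -0.55, -0.4, -0.62, 30]]
```

Request:
{"api": "drive_tool", "payload": {"deltas": [[10,-2,5,-0.54,-0.4,-0.61,30],[10,-1.5,4,-0.54,-0.4,-0.61,30],[10,-1,3,-0.55,-0.4,-0.61,30],[11,0,3,-0.55,-0.4,-0.62,30],[11,0.5,2,-0.54,-0.4,-0.61,30]]}}

```text
time_s: 11.95
eef_pos: [0.3747, 0.0389, 0.3635]
tcp_rot: [[-0.56, 0.245, 0.791], [0.438, 0.898, 0.032], [-0.703, 0.365, -0.61]]
ft_force: [-0.6, -0.4, -0.8]
finger_gap: 0.0301
grasp_force: 7.2
```

Request:
{"api": "drive_tool", "payload": {"deltas": [[11,1,1.5,-0.55,-0.4,-0.62,30],[11,2,1,-0.54,-0.4,-0.61,30],[10,3,1,-0.55,-0.4,-0.62,30],[0,0,0,0,0,0,30],[0,0,0,0,0,0,30]]}}

```text
time_s: 12.45
eef_pos: [0.371, 0.0564, 0.3521]
tcp_rot: [[-0.455, -0.074, 0.888], [0.215, 0.958, 0.189], [-0.864, 0.277, -0.42]]
ft_force: [-0.3, -0.2, -2.4]
finger_gap: 0.0301
grasp_force: 7.3
```

Request:
{"api": "drive_tool", "payload": {"deltas": [[0,0,0,0,0,0,34],[0,0,0,0,0,0,38],[0,0,0,0,0,0,42],[0,0,0,0,0,0,42]]}}

```text
time_s: 12.85
eef_pos: [0.3711, 0.0567, 0.3536]
tcp_rot: [[-0.45, -0.078, 0.889], [0.211, 0.959, 0.191], [-0.868, 0.274, -0.415]]
ft_force: [-1.0, 0.9, -1.7]
finger_gap: 0.042
grasp_force: 4.8
```

```bash
python3 - <<'E'
from red import *
np.set_printoptions(precision=2,suppress=True)
tips(170,'w8')
s=robot.observe();R=np.array(s['tcp_rot']);p=np.array(s['eef_pos']);print(R,'tip',p+R@TIP)
m=robot.camera_model('wrist')
for l in('ramekin','scale'):
    for r in robot.look_for('wrist',l)[:2]: print(l,r)
C=np.array([.470,.153,.143]);t=np.linspace(0,2*np.pi,60)
f=cv2.imread('pics/w8.png')
for u in t:
    q=proj(m,C+.0495*np.array([np.cos(u),np.sin(u),0]));cv2.circle(f,tuple(int(v) for v in q),1,(0,255,0),-1)
cv2.imwrite('pics/w8b.png',f)
E
```

```text
(np.int64(247), np.int32(87)) [ 83.65 -12.9  170.  ]
(np.int64(261), np.int32(87)) [ 83.62  -7.17 170.  ]
(np.int64(233), np.int32(237)) [ 18.15 -21.2  170.  ]
(np.int64(245), np.int32(237)) [ 18.16 -15.63 170.  ]
(np.int64(305), np.int32(87)) [ 83.63  10.85 170.  ]
(np.int64(319), np.int32(87)) [ 83.66  16.59 170.  ]
(np.int64(319), np.int32(238)) [ 17.66  18.64 170.  ]
(np.int64(331), np.int32(238)) [ 17.65  24.22 170.  ]
(np.int64(0), np.int32(134)) [  66.92 -125.68  170.  ]
(np.int64(18), np.int32(134)) [  66.58 -116.47  170.  ]
(np.int64(15), np.int32(276)) [  -4.03 -135.36  170.  ]
(np.int64(21), np.int32(276)) [  -3.91 -131.84  170.  ]
[371.08  56.7  353.63] 0.04202549764404319 4.759791571304959 [-1.    0.87 -1.73] [ -6.59 -25.43 -61.64 -10.48  16.97   9.5 ]
[[-0.45 -0.08  0.89]
 [ 0.21  0.96  0.19]
 [-0.87  0.27 -0.41]] tip [0.49 0.11 0.21]
ramekin {'bbox': [47.5, 50.3, 74.2, 95.2], 'confidence': 0.44}
```

View pics/w8b.png

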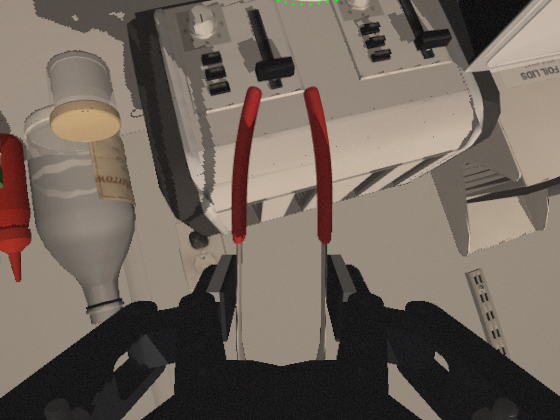

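The tongs hold well: tips at row 87, gap about 18 mm, no pivot. However, joint 3 is at its limit, so this pose is too close to the base. I'll turn the heading to 55° so the wrist stands farther out, and refine the ramekin's position from the boxes.

```bash
python3 - <<'E'
from h import *
from scipy.optimize import least_squares
np.set_printoptions(precision=4,suppress=True)
t=np.linspace(0,2*np.pi,180);c=np.c_[np.cos(t),np.sin(t),0*t]
def box(m,q,h0=.043):
    P=np.array([proj(m,x) for x in np.r_[q+c*.0495,q+c*.037-[0,0,h0]]]);return np.r_[P.min(0),P.max(0)]
M={k:robot.camera_model(k) for k in('top','scene')}
B={'top':[147,216,188,256],'scene':[179,150,221,186]}
try:
  for k in M:
    robot.grab_frame(k)
    for r in robot.look_for(k,'ramekin')[:1]: b=r['bbox'];print(k,r['confidence'],np.round(b,1))
except Exception as e: print(e)
o=least_squares(lambda q:np.r_[box(M['top'],q)-B['top'],box(M['scene'],q)-B['scene']],[.47,.153,.143],x_scale=.01);print('ram',o.x,o.fun)
B={'top':[348,233,387,273],'scene':[326,274,364,311]}
o=least_squares(lambda q:np.r_[box(M['top'],q,.062)-B['top'],box(M['scene'],q,.062)-B['scene']],[.436,-.336,.062],x_scale=.01);print('stack',o.x,o.fun)
R=pinchR(55,65,16);T=rimpt([.47,.153,.137],55)+[0,0,.05];P=T-R@TIP;print(P,R)
plan(P,R,34)
E
```

```text
top 0.72 [146.6 218.1  42.9  31.5]
scene 0.96 [179.7 149.6  39.7  32. ]
ram [0.4728 0.161  0.1287] [ 0.8218 -0.3416 -0.2915  0.4246  2.2077  0.7763 -2.5847 -1.1793]
stack [ 0.4378 -0.3365  0.0536] [ 0.3471  0.2811 -0.3411 -1.0439 -2.0966 -3.3639  1.6815  3.7608]
[0.472  0.0053 0.3266] [[-0.447  -0.7874  0.4244]
 [-0.2029  0.5514  0.8092]
 [-0.8712  0.2756 -0.4062]]
[[-4.7, -9.2, 13.0, -0.78, 0.24, -0.37, 34], [-4.6, -10.8, 11.8, -0.78, 0.24, -0.37, 34], [-4.3, -12.3, 10.4, -0.78, 0.24, -0.37, 34], [-4.0, -13.5, 8.8, -0.78, 0.23, -0.37, 34], [-3.5, -14.6, 7.1, -0.78, 0.24, -0.36, 34]]
[[-2.9, -15.4, 5.4, -0.79, 0.23, -0.37, 34], [-2.3, -16.1, 3.6, -0.78, 0.24, -0.36, 34]]
```

Request:
{"api": "drive_tool", "payload": {"deltas": [[-5,-9,13,-0.78,0.24,-0.37,34],[-5,-11,12,-0.78,0.24,-0.37,34],[-4,-12,10,-0.78,0.24,-0.37,34],[-4,-14,9,-0.78,0.24,-0.37,34],[-3.5,-15,7,-0.78,0.24,-0.36,34]]}}

```text
time_s: 13.7
eef_pos: [0.4441, 0.0187, 0.3344]
tcp_rot: [[-0.485, -0.628, 0.608], [-0.091, 0.728, 0.68], [-0.87, 0.274, -0.41]]
ft_force: [-0.2, -0.1, -0.8]
finger_gap: 0.0339
grasp_force: 6.6
```

Request:
{"api": "drive_tool", "payload": {"deltas": [[-3,-15,5,-0.78,0.24,-0.37,36],[-2,-16,4,-0.78,0.24,-0.37,40],[0,0,0,0,0,0,42],[0,0,0,0,0,0,42],[0,0,0,0,0,0,42]]}}

```text
time_s: 14.2
eef_pos: [0.4678, 0.0072, 0.327]
tcp_rot: [[-0.456, -0.769, 0.448], [-0.196, 0.577, 0.793], [-0.868, 0.274, -0.413]]
ft_force: [0.2, -0.8, -0.7]
finger_gap: 0.0419
grasp_force: 4.8
```

```bash
python3 - <<'E'
from red import *
np.set_printoptions(precision=3,suppress=True)
tips(170,'w9')
s=robot.observe();R=np.array(s['tcp_rot']);p=np.array(s['eef_pos']);print(R,'tip',p+R@TIP)
m=robot.camera_model('wrist');t=np.linspace(0,2*np.pi,240)
C=np.array([.470,.153,.144]);fs=robot.grab_frame('scene');save(fs,'scene9');ft=cv2.imread('pics/top0.png')
def ov(f,m,x0,y0,w,h,k,C=C):
    g=cv2.resize(f[y0:y0+h,x0:x0+w],None,fx=k,fy=k,interpolation=cv2.INTER_CUBIC)
    for u in t[::6]:
        q=(proj(m,C+.0495*np.array([np.cos(u),np.sin(u),0]))-[x0,y0]+.5)*k
        if 0<=q[0]<g.shape[1] and 0<=q[1]<g.shape[0]: cv2.circle(g,(int(q[0]),int(q[1])),1,(0,255,0),-1)
    for T in (p+R@(TIP+[0,.010,0]),p+R@(TIP-[0,.010,0])):
        q=(proj(m,T)-[x0,y0]+.5)*k
        if 0<=q[0]<g.shape[1] and 0<=q[1]<g.shape[0]: cv2.circle(g,(int(q[0]),int(q[1])),3,(255,0,255),1)
    return g
a=ov(cv2.imread('pics/w9.png'),m,60,0,400,260,1)
b=ov(fs[:,:,::-1].copy(),robot.camera_model('scene'),160,130,80,60,5)
c=ov(ft,robot.camera_model('top'),130,200,80,60,5)
d=ov(cv2.imread('pics/top0.png'),robot.camera_model('top'),328,220,80,60,5,np.array([.437,-.3365,.062]))
a=cv2.copyMakeBorder(a,0,40,0,0,cv2.BORDER_CONSTANT)
cv2.imwrite('pics/cmp.png',np.vstack([np.hstack([a,b]),np.hstack([c,d])]))
E
```

```text
(np.int64(247), np.int32(86)) [ 83.635 -13.094 170.   ]
(np.int64(261), np.int32(86)) [ 83.606  -7.379 170.   ]
(np.int64(233), np.int32(238)) [ 17.472 -21.425 170.   ]
(np.int64(244), np.int32(238)) [ 17.478 -16.331 170.   ]
(np.int64(304), np.int32(86)) [ 83.605  10.154 170.   ]
(np.int64(319), np.int32(86)) [ 83.636  16.281 170.   ]
(np.int64(319), np.int32(238)) [ 17.455  18.306 170.   ]
(np.int64(331), np.int32(238)) [ 17.441  23.867 170.   ]
[467.777   7.232 326.982] 0.04192292885565364 4.762931918339746 [ 0.153 -0.835 -0.729] [-20.481   0.239 -39.993  30.831  64.08  -51.623]
[[-0.455 -0.77   0.447]
 [-0.196  0.577  0.793]
 [-0.868  0.274 -0.413]] tip [0.507 0.126 0.186]
```

View pics/cmp.png

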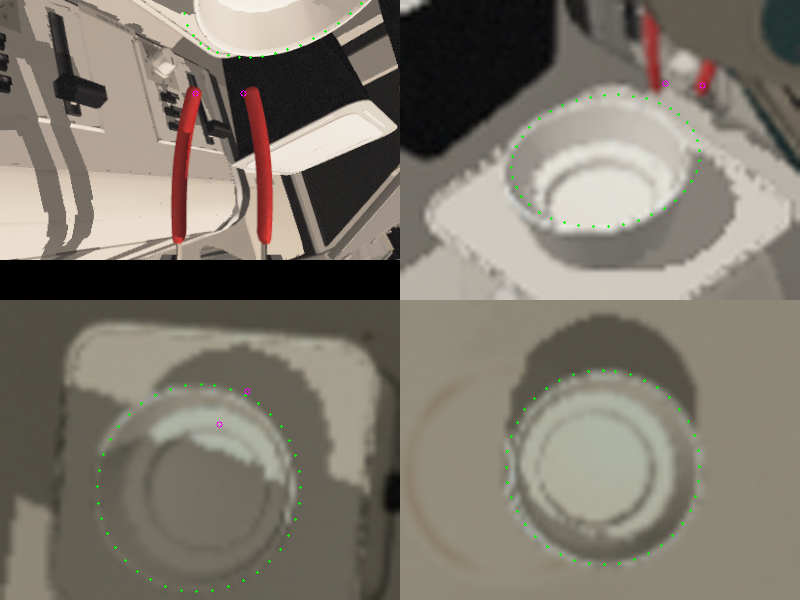

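The composite shows the predicted rims matching the real ones within about 2 mm in all views: ramekin about (0.470,0.154), rim z 0.144; stack about (0.437,-0.335). The tongs' jaws straddle +1.5 mm in tool y. Next I'll descend.

```bash
sed -i 's/^TIP=.*/TIP=np.array([.081,.0015,.170])/' h.py; python3 - <<'E'
from h import *
np.set_printoptions(precision=4,suppress=True)
R=pinchR(55,65,16);T=rimpt([.47,.154,.138],55);P=T-R@TIP;print(P,T)
plan(P,R,42,n=5)
E
```

```text
[0.4732 0.0055 0.2772] [0.5079 0.1274 0.138 ]
[[8.2, -3.9, 4.3, -0.04, 0.0, -0.02, 42], [8.2, -3.8, 4.3, -0.04, 0.0, -0.01, 42], [8.3, -3.9, 4.3, -0.04, 0.0, -0.02, 42], [8.3, -3.9, 4.3, -0.04, 0.0, -0.01, 42], [8.2, -3.8, 4.2, -0.04, 0.01, -0.02, 42]]
```

Request:
{"api": "drive_tool", "payload": {"deltas": [[8,-4,4,-0.04,0,-0.02,42],[8,-4,4,-0.04,0,-0.02,42],[8,-4,4,-0.04,0,-0.02,42],[6,-3,3,-0.04,0,-0.02,42],[0,0,0,0,0,0,42]]}}

```text
time_s: 14.8
eef_pos: [0.4729, 0.0043, 0.2891]
tcp_rot: [[-0.45, -0.784, 0.428], [-0.201, 0.556, 0.807], [-0.87, 0.277, -0.408]]
ft_force: [-0.1, 1.0, -1.6]
finger_gap: 0.0422
grasp_force: 4.8
```

```bash
python3 - <<'E'
from h import *
np.set_printoptions(precision=4,suppress=True)
robot.grab_frame('wrist');s=robot.observe();print(s['eef_pos'],s['ft_force'])
R=pinchR(55,65,16);T=rimpt([.47,.154,.138],55);P=T-R@TIP
m=robot.camera_model('wrist');save(robot.grab_frame('wrist'),'w10')
q=np.array(s['tcp_rot']);p=np.array(s['eef_pos']);print('tip',p+q@TIP,'want',T)
plan(P,R,42,n=3)
E
```

```text
[0.4731 0.0042 0.2898] [-0.0507  0.3794 -1.4812]
tip [0.5084 0.1259 0.1505] want [0.5079 0.1274 0.138 ]
[[3.8, -0.9, 2.1, -0.01, 0.0, -0.0, 42], [3.7, -0.9, 2.1, -0.01, 0.0, -0.01, 42], [3.8, -1.0, 2.2, -0.02, 0.01, -0.0, 42]]
```

Request:
{"api": "drive_tool", "payload": {"deltas": [[4,-1,2,0,0,0,42],[4,-1,2,0,0,0,42],[3.5,-1,2,0,0,0,42],[0,0,0,0,0,0,42],[0,0,0,0,0,0,42]]}}

```text
time_s: 15.4
eef_pos: [0.4729, 0.0051, 0.2774]
tcp_rot: [[-0.447, -0.785, 0.429], [-0.202, 0.556, 0.806], [-0.871, 0.274, -0.407]]
ft_force: [-0.6, -0.2, -0.7]
finger_gap: 0.0423
grasp_force: 4.8
```

Request:
{"api": "drive_tool", "payload": {"deltas": [[0,0,0,0,0,0,40],[0,0,0,0,0,0,38.5],[0,0,0,0,0,0,37],[0,0,0,0,0,0,36],[0,0,0,0,0,0,36]]}}

```text
time_s: 15.9
eef_pos: [0.4729, 0.0052, 0.2776]
tcp_rot: [[-0.447, -0.785, 0.429], [-0.202, 0.556, 0.807], [-0.871, 0.274, -0.407]]
ft_force: [-0.8, 0.9, -0.1]
finger_gap: 0.0359
grasp_force: 7.2
```

```bash
python3 - <<'E'
from red import *
tips(170,'w11')
s=robot.observe();q=np.array(s['tcp_rot']);p=np.array(s['eef_pos']);print('tip',1000*(p+q@TIP))
E
```

```text
(np.int64(260), np.int32(88)) [ 82.8  -7.8 170. ]
(np.int64(274), np.int32(88)) [ 82.8  -2.1 170. ]
(np.int64(241), np.int32(237)) [ 18.  -17.7 170. ]
(np.int64(252), np.int32(237)) [ 18.  -12.6 170. ]
(np.int64(295), np.int32(88)) [ 82.8   6.5 170. ]
(np.int64(308), np.int32(88)) [ 82.8  11.8 170. ]
(np.int64(312), np.int32(238)) [ 17.5  15.  170. ]
(np.int64(323), np.int32(238)) [ 17.5  20.1 170. ]
[472.9   5.2 277.6] 0.03586368651241616 7.190948185379966 [-0.8  0.9 -0.1] [-20.6   5.9 -41.5  26.4  64.9 -54.8]
tip [508.5 126.7 138.2]
```

Request:
{"api": "drive_tool", "payload": {"deltas": [[0,0,0,0,0,0,35],[0,0,0,0,0,0,34],[0,0,0,0,0,0,34]], "squeeze": 30}}

```text
time_s: 16.25
eef_pos: [0.473, 0.0051, 0.2775]
tcp_rot: [[-0.447, -0.785, 0.429], [-0.202, 0.556, 0.806], [-0.871, 0.274, -0.407]]
ft_force: [-0.5, 0.6, -0.9]
finger_gap: 0.0344
grasp_force: 7.6
```

Request:
{"api": "drive_tool", "payload": {"deltas": [[0,0,0,0,0,0,33],[0,0,0,0,0,0,32],[0,0,0,0,0,0,32]]}}

```text
time_s: 16.55
eef_pos: [0.473, 0.0051, 0.2776]
tcp_rot: [[-0.447, -0.785, 0.429], [-0.202, 0.556, 0.806], [-0.871, 0.274, -0.407]]
ft_force: [-0.7, 1.6, -0.7]
finger_gap: 0.0326
grasp_force: 21.1
```

```bash
python3 - <<'E'
from red import *
tips(170,'w12b')
E
```

```text
(np.int64(266), np.int32(88)) [ 82.8  -5.4 170. ]
(np.int64(279), np.int32(88)) [ 82.8  -0.1 170. ]
(np.int64(245), np.int32(237)) [ 18.  -15.9 170. ]
(np.int64(256), np.int32(237)) [ 18.  -10.8 170. ]
(np.int64(289), np.int32(88)) [ 82.8   4.  170. ]
(np.int64(302), np.int32(88)) [ 82.8   9.3 170. ]
(np.int64(308), np.int32(237)) [ 18.   13.2 170. ]
(np.int64(319), np.int32(237)) [ 17.9  18.3 170. ]
[473.    5.1 277.6] 0.032595008880388576 21.077635785918822 [-0.7  1.6 -0.7] [-20.6   5.9 -41.5  26.4  64.9 -54.8]
```

Request:
{"api": "drive_tool", "payload": {"deltas": [[0,0,0,0,0,0,30],[0,0,0,0,0,0,28],[0,0,0,0,0,0,28]], "squeeze": 50}}

```text
time_s: 16.9
eef_pos: [0.473, 0.0051, 0.2776]
tcp_rot: [[-0.447, -0.785, 0.429], [-0.202, 0.556, 0.806], [-0.871, 0.274, -0.407]]
ft_force: [-1.7, 1.0, 0.3]
finger_gap: 0.0309
grasp_force: 49.3
```

```bash
python3 - <<'E'
from red import *
tips(170)
s=robot.observe();plan(np.array(s['eef_pos'])+[0,0,.02],np.array(s['tcp_rot']),28,n=5)
E
```

```text
(np.int64(267), np.int32(88)) [ 82.8  -4.9 170. ]
(np.int64(279), np.int32(88)) [ 82.8  -0.  170. ]
(np.int64(246), np.int32(236)) [ 18.5 -15.4 170. ]
(np.int64(257), np.int32(236)) [ 18.5 -10.3 170. ]
(np.int64(287), np.int32(88)) [ 82.8   3.2 170. ]
(np.int64(301), np.int32(88)) [ 82.8   8.9 170. ]
(np.int64(307), np.int32(237)) [ 18.   12.7 170. ]
(np.int64(319), np.int32(237)) [ 18.   18.3 170. ]
[473.    5.1 277.6] 0.03090224292372011 49.284368118933344 [-1.7  1.   0.3] [-20.6   5.9 -41.5  26.4  64.9 -54.8]
[[-3.5, 1.1, -1.6, 0.0, 0.0, 0.0, 28], [-3.5, 1.1, -1.6, 0.0, 0.0, 0.0, 28], [-3.5, 1.1, -1.6, 0.0, 0.0, 0.0, 28], [-3.5, 1.1, -1.7, 0.0, 0.0, 0.0, 28], [-3.4, 1.1, -1.6, 0.0, 0.0, 0.0, 28]]
```

Stable at 49 N with no roll. I'll lift slowly.

Request:
{"api": "drive_tool", "payload": {"deltas": [[-2,0.6,-1,0,0,0,28],[-3.5,1.1,-1.6,0,0,0,28],[-3.5,1.1,-1.6,0,0,0,28],[-3.5,1.1,-1.6,0,0,0,28],[0,0,0,0,0,0,28]]}}

```text
time_s: 17.45
eef_pos: [0.4735, 0.0049, 0.2927]
tcp_rot: [[-0.445, -0.785, 0.43], [-0.203, 0.556, 0.806], [-0.872, 0.272, -0.407]]
ft_force: [0.2, -0.3, -2.6]
finger_gap: 0.0304
grasp_force: 49.3
```

Request:
{"api": "drive_tool", "payload": {"deltas": [[-5.2,1.6,-2.4,0,0,0,28],[-5.2,1.6,-2.4,0,0,0,28],[-5.2,1.6,-2.4,0,0,0,28],[-5.2,1.6,-2.4,0,0,0,28],[0,0,0,0,0,0,28]]}}

```text
time_s: 17.95
eef_pos: [0.4737, 0.005, 0.3169]
tcp_rot: [[-0.445, -0.786, 0.43], [-0.203, 0.556, 0.806], [-0.872, 0.272, -0.407]]
ft_force: [0.9, 0.2, -1.8]
finger_gap: 0.0308
grasp_force: 49.4
```

```bash
python3 - <<'E'
from red import *
np.set_printoptions(precision=3,suppress=True)
tips(170,'w13')
s=robot.observe();R=np.array(s['tcp_rot']);p=np.array(s['eef_pos']);T=p+R@TIP;print('tip',T,s['ft_force'])
fs=robot.grab_frame('scene');save(fs,'scene13')
for c in('scene','top'):
    if c=='top': robot.grab_frame(c)
    for r in robot.look_for(c,'ramekin')[:1]: print(c,r)
E
```

```text
(np.int64(266), np.int32(88)) [ 82.841  -5.328 170.   ]
(np.int64(278), np.int32(88)) [ 82.832  -0.43  170.   ]
(np.int64(246), np.int32(236)) [ 18.498 -15.356 170.   ]
(np.int64(257), np.int32(236)) [ 18.5   -10.283 170.   ]
(np.int64(286), np.int32(89)) [ 82.44    2.836 170.   ]
(np.int64(300), np.int32(89)) [ 82.449   8.556 170.   ]
(np.int64(307), np.int32(236)) [ 18.482  12.746 170.   ]
(np.int64(318), np.int32(236)) [ 18.473  17.822 170.   ]
[473.706   4.952 316.934] 0.030781921182693586 49.41627304691792 [ 0.944  0.198 -1.769] [-20.587   2.38  -39.208  32.081  64.937 -54.785]
tip [0.509 0.126 0.177] [ 0.239 -0.234 -2.055]
scene {'bbox': [180.1, 139.4, 38.1, 37.2], 'confidence': 0.57}
top {'bbox': [148.5, 215.4, 35.4, 40.5], 'confidence': 0.67}
```

```bash
python3 - <<'E'
import cv2,numpy as np
np.set_printoptions(precision=3,suppress=True)
a=cv2.imread('pics/w12b.png',0).astype(np.float32);b=cv2.imread('pics/w13.png',0).astype(np.float32)
d=np.abs(a-b);print(np.round(d[0:90:10].reshape(9,14,40).mean(2)))
A=cv2.imread('pics/w12b.png');B=cv2.imread('pics/w13.png')
cv2.imwrite('pics/ab.png',np.vstack([A[:150,60:460],B[:150,60:460]]))
g=[cv2.goodFeaturesToTrack(a[:84].astype(np.uint8),60,.01,5)][0]
n,st,e=cv2.calcOpticalFlowPyrLK(a.astype(np.uint8),b.astype(np.uint8),g,None)
for x,y,s,ee in zip(g[:,0],n[:,0],st,e):
    if s and ee<12 and np.abs(y-x).max()<25: print(x,y-x,ee)
E
```

```text
[[ 24.  21.  39.  66.  60.  17.  12.   7.  52.  77.  36.  14. 129.  19.]
 [ 16.  40.  44.  71.  38.  11.  13.   6.  75.  60.  36.  32. 115.  39.]
 [ 11.  26.  57.  59.  70.  27.  12.   6.  83.  27.  33.  46. 117.  38.]
 [ 26.  12.  64.  55.  93.  47.  14.  24.  48.  31.  31.  70. 120.  28.]
 [ 49.  46.  27.  41.  46.  54.  53.  41.  30.  28.  24.  97. 123.   9.]
 [ 19.  56.  37.  44.  45.  28.  34.  33.  35.  19.  30. 110. 110.  21.]
 [ 32.  94.  25.  40.  34.  25.  23.  39.  20.  12.  35. 102.  86. 123.]
 [ 15.  47.  23.  19.  18.  48.  24.  19.  13.  36.  35.  96. 106. 187.]
 [ 12.  27.  20.  21.   6.  59.  86.  34.  45.  20.  56. 124. 160. 198.]]
```

View pics/ab.png

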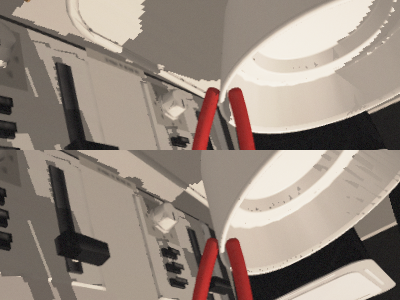

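The ramekin is lifted, but its far side sagged at the pinch by roughly 15–20° (the rim now runs steeply from (240,95) to (400,20) in the lower crop). I'll measure the tilt by rim-edge fitting and then compensate by leaning the tool.

```bash
cat > tilt.py <<'E'
from h import *
np.set_printoptions(precision=3,suppress=True)
t=np.linspace(0,2*np.pi,360,endpoint=False);circ=np.c_[np.cos(t),np.sin(t),0*t]
def edges(f):
    g=cv2.GaussianBlur(cv2.cvtColor(f,cv2.COLOR_BGR2GRAY).astype(np.float32),(0,0),1.2)
    return cv2.Sobel(g,cv2.CV_32F,1,0),cv2.Sobel(g,cv2.CV_32F,0,1)
def score(E,m,C,N,rad=.0495):
    """mean gradient across the projected circle (centre C, axes N columns)"""
    P=np.array([proj(m,C+N@(rad*c)) for c in circ]);d=np.gradient(P,axis=0);n=np.c_[-d[:,1],d[:,0]]/np.linalg.norm(d,axis=1)[:,None]
    u=P.astype(np.float32);k=(u[:,0]>2)&(u[:,0]<557)&(u[:,1]>2)&(u[:,1]<417)
    gx=cv2.remap(E[0],u[:,:1],u[:,1:],1)[:,0];gy=cv2.remap(E[1],u[:,:1],u[:,1:],1)[:,0]
    return np.minimum(np.abs(gx*n[:,0]+gy*n[:,1])[k],120).mean() if k.sum()>60 else 0
def pose(tip,psi,dl,ep=0,lift=.006):
    a=np.radians(psi);r=np.array([np.cos(a),np.sin(a),0]);left=np.array([-np.sin(a),np.cos(a),0])
    N=Ro.from_rotvec(-np.radians(dl)*r).as_matrix()@Ro.from_rotvec(np.radians(ep)*left).as_matrix()
    return tip+N@(left*.0463+[0,0,lift]),N
def fit(f,m,tip,psi):
    E=edges(f);b=[]
    for dl in range(-10,41,2):
        for ep in range(-12,13,3):
            for li in(.003,.006,.009): b.append((score(E,m,*pose(tip,psi,dl,ep,li)),dl,ep,li))
    b.sort(reverse=True);return b[:4]
E
cat > t1.py <<'E'
from tilt import *
s=robot.observe();R=np.array(s['tcp_rot']);p=np.array(s['eef_pos']);tip=p+R@TIP;mw=robot.camera_model('wrist')
print('now');[print(*x) for x in fit(cv2.imread('pics/w13.png'),mw,tip,55)]
print('before');[print(*x) for x in fit(cv2.imread('pics/w12b.png'),mw,tip,55)]
print('scene now');[print(*x) for x in fit(cv2.imread('pics/scene13.png'),robot.camera_model('scene'),tip,55)]
print('scene before');[print(*x) for x in fit(cv2.imread('pics/scene9.png'),robot.camera_model('scene'),rimpt([.47,.154,.138],55),55)]
E
python3 t1.py
```

```text
now
110.96478573371685 12 -3 0.003
76.1834825576824 14 -6 0.003
75.70794177118196 10 0 0.003
73.90875669050254 14 -3 0.003
before
83.66642033193392 -4 -3 0.003
80.43586419450475 -2 0 0.006
75.17904165145893 -6 0 0.003
74.47336918287971 -4 0 0.006
scene now
103.58610885919035 12 -6 0.003
103.06750604183709 10 -6 0.003
102.92044961991778 12 -3 0.003
102.59101618999716 12 -9 0.003
scene before
92.61998073199946 4 -6 0.009
92.29793926840688 4 -9 0.009
91.5473029525747 6 -6 0.009
91.37503198860792 4 -3 0.009
```

```bash
cat > carry.py <<'E'
from tilt import *
import json,sys
def rows_to(c_tool,Cg,Rg,claw,n,s=None,sm=True):
    s=s or robot.observe();p=np.array(s['eef_pos']);q=np.array(s['tcp_rot'])
    C0=p+q@c_tool;w=Ro.from_matrix(Rg@q.T).as_rotvec();q0=q.copy();rows=[]
    for i in range(1,n+1):
        x=i/n;x=x*x*(3-2*x) if sm else x
        Ri=Ro.from_rotvec(w*x).as_matrix()@q0;Pi=C0+(Cg-C0)*x-Ri@c_tool
        r=np.r_[np.round(q.T@(Pi-p)*1000,1),np.round(np.degrees(Ro.from_matrix(q.T@Ri).as_rotvec())/8,2)]
        rows.append([float(v) for v in r]+[claw]);p=p+q@r[:3]/1000;q=q@Ro.from_rotvec(np.radians(8*r[3:])).as_matrix()
    for i in range(0,n,5): print(json.dumps(rows[i:i+5]))
    return dict(eef_pos=p,tcp_rot=q)
E
python3 - <<'E'
from carry import *
s=robot.observe();R=np.array(s['tcp_rot']);p=np.array(s['eef_pos'])
C,N=pose(p+R@TIP,55,12,-3,.003);c=R.T@(C-p);np.save('c_tool.npy',c);np.save('N_tool.npy',R.T@N)
print('C',C,'c_tool',c)
s1=rows_to(c,C+[0,0,.04],N.T@R,28,6)
for psi in(-30,-10,10):
    Rg=Ro.from_euler('z',psi-55,degrees=True).as_matrix()@N.T@R;P=np.array([.437,-.335,.15])-Rg@c;print(psi,P,np.hypot(*P[:2]),Rg)
E
```

```text
C [0.471 0.153 0.169] c_tool [0.098 0.044 0.178]
[[-2.6, -1.6, -0.6, -0.04, 0.03, 0.1, 28], [-6.3, -3.7, -1.5, -0.09, 0.06, 0.27, 28], [-8.0, -4.6, -2.0, -0.12, 0.09, 0.34, 28], [-7.9, -4.1, -2.0, -0.12, 0.08, 0.34, 28], [-5.8, -2.8, -1.6, -0.1, 0.07, 0.26, 28]]
[[-2.4, -1.0, -0.7, -0.04, 0.03, 0.11, 28]]
-30 [ 0.282 -0.378  0.281] 0.47142698846951375 [[-0.188  0.468  0.864]
 [ 0.601  0.75  -0.275]
 [-0.777  0.467 -0.422]]
-10 [ 0.306 -0.429  0.281] 0.5264992563726152 [[-0.382  0.183  0.906]
 [ 0.501  0.865  0.037]
 [-0.777  0.467 -0.422]]
10 [ 0.346 -0.468  0.281] 0.5817500077611731 [[-0.53  -0.124  0.839]
 [ 0.34   0.875  0.344]
 [-0.777  0.467 -0.422]]
```

Request:
{"api": "drive_tool", "payload": {"deltas": [[0,0,0,0,0,0,27],[0,0,0,0,0,0,27],[-2.6,-1.6,-0.6,-0.04,0.03,0.1,27],[-6.3,-3.7,-1.5,-0.09,0.06,0.27,27],[-8,-4.6,-2,-0.12,0.09,0.34,27]], "squeeze": 75}}

```text
time_s: 18.7
eef_pos: [0.487, -0.0004, 0.3288]
tcp_rot: [[-0.536, -0.749, 0.389], [-0.167, 0.545, 0.821], [-0.828, 0.375, -0.418]]
ft_force: [-0.3, 0.2, -2.0]
finger_gap: 0.0291
grasp_force: 73.9
```

Request:
{"api": "drive_tool", "payload": {"deltas": [[-8,-4,-2,-0.12,0.08,0.34,26],[-6,-3,-1.6,-0.1,0.07,0.26,26],[-2.4,-1,-0.7,-0.04,0.03,0.11,26],[0,0,0,0,0,0,26]]}}

```text
time_s: 19.1
eef_pos: [0.5013, -0.006, 0.3411]
tcp_rot: [[-0.614, -0.707, 0.349], [-0.136, 0.531, 0.836], [-0.777, 0.467, -0.422]]
ft_force: [-1.4, -0.1, -3.3]
finger_gap: 0.0294
grasp_force: 74.0
```

```bash
cat > t2.py <<'E'
from red import *
from carry import *
def check(psi,name,show=True):
    robot.grab_frame('wrist');s=robot.observe();R=np.array(s['tcp_rot']);p=np.array(s['eef_pos']);m=robot.camera_model('wrist')
    f=robot.grab_frame('wrist');save(f,name);tip=p+R@TIP
    b=fit(f[:,:,::-1].copy(),m,tip,psi)
    print('tip',tip,'gap',s['finger_gap'],s['grasp_force'],s['ft_force'],np.array(s['joint_positions']));[print(*x) for x in b[:3]]
    return s,R,p,tip,b
E
python3 - <<'E'
from t2 import *
s,R,p,tip,b=check(55,'w14');tips(170)
c=np.load('c_tool.npy');print('C expected',p+R@c,(R@np.load('N_tool.npy'))[:,2])
Rg=Ro.from_euler('z',-35-55,degrees=True).as_matrix()@np.load('N_tool.npy').T
C0=p+R@c
rows_to(c,np.array([.437,-.335,.165]),Rg if 0 else Ro.from_euler('z',-90,degrees=True).as_matrix()@R,26,25)
E
```

```text
tip [0.509 0.126 0.207] gap 0.029578259054646942 74.00691992486827 [-0.039  0.163 -2.806] [-20.66    6.119 -30.729  48.876  64.948 -54.266]
76.2080528264329 0 0 0.003
69.13363145660152 2 0 0.003
66.36554702204697 0 3 0.003
(np.int64(266), np.int32(88)) [ 82.957  -5.232 170.   ]
(np.int64(278), np.int32(88)) [ 82.947  -0.334 170.   ]
(np.int64(246), np.int32(236)) [ 18.616 -15.256 170.   ]
(np.int64(257), np.int32(236)) [ 18.619 -10.183 170.   ]
(np.int64(285), np.int32(89)) [ 82.555   2.524 170.   ]
(np.int64(299), np.int32(89)) [ 82.564   8.242 170.   ]
(np.int64(306), np.int32(236)) [ 18.604  12.383 170.   ]
(np.int64(318), np.int32(236)) [ 18.594  17.92  170.   ]
[500.431  -5.681 340.505] 0.029626139270973312 73.97514479001984 [ 0.569 -1.133 -3.022] [-20.657   6.107 -30.778  48.87   64.95  -54.265]
C expected [0.471 0.153 0.21 ] [-0.  0.  1.]
[[1.3, -0.5, -2.5, 0.04, -0.02, 0.02, 26], [3.8, -1.4, -7.0, 0.12, -0.08, 0.07, 26], [5.8, -2.4, -11.2, 0.19, -0.11, 0.1, 26], [7.6, -3.6, -14.8, 0.25, -0.15, 0.14, 26], [8.8, -4.9, -17.9, 0.31, -0.19, 0.16, 26]]
[[9.5, -6.3, -20.2, 0.36, -0.21, 0.2, 26], [9.8, -8.1, -22.0, 0.4, -0.25, 0.22, 26], [9.5, -9.8, -23.1, 0.44, -0.26, 0.24, 26], [8.8, -11.6, -23.5, 0.47, -0.28, 0.25, 26], [7.9, -13.3, -23.2, 0.5, -0.3, 0.27, 26]]
[[6.6, -14.7, -22.2, 0.51, -0.31, 0.28, 26], [5.0, -16.0, -20.8, 0.52, -0.31, 0.28, 26], [3.6, -16.8, -18.7, 0.52, -0.32, 0.29, 26], [2.0, -17.2, -16.4, 0.52, -0.31, 0.28, 26], [0.5, -17.1, -13.8, 0.51, -0.31, 0.28, 26]]
[[-0.7, -16.6, -11.2, 0.5, -0.3, 0.26, 26], [-1.7, -15.8, -8.6, 0.47, -0.28, 0.26, 26], [-2.5, -14.4, -6.2, 0.44, -0.26, 0.24, 26], [-2.9, -12.9, -4.1, 0.4, -0.25, 0.22, 26], [-3.0, -11.2, -2.3, 0.36, -0.21, 0.19, 26]]
[[-3.0, -9.2, -1.1, 0.31, -0.19, 0.17, 26], [-2.6, -7.3, -0.1, 0.25, -0.15, 0.14, 26], [-2.1, -5.2, 0.2, 0.19, -0.11, 0.1, 26], [-1.3, -3.2, 0.4, 0.12, -0.08, 0.07, 26], [-0.5, -1.1, 0.1, 0.04, -0.02, 0.02, 26]]
```

Request:
{"api": "drive_tool", "payload": {"deltas": [[1.3,-0.5,-2.5,0.04,-0.02,0.02,26],[3.8,-1.4,-7,0.12,-0.08,0.07,26],[5.8,-2.4,-11,0.19,-0.11,0.1,26],[7.6,-3.6,-15,0.25,-0.15,0.14,26],[8.8,-5,-18,0.31,-0.19,0.16,26]]}}

```text
time_s: 19.75
eef_pos: [0.4702, -0.0602, 0.336]
tcp_rot: [[-0.629, -0.609, 0.483], [-0.032, 0.641, 0.767], [-0.777, 0.467, -0.422]]
ft_force: [-0.6, -0.6, -2.9]
finger_gap: 0.0294
grasp_force: 74.0
```

Request:
{"api": "drive_tool", "payload": {"deltas": [[9.5,-6.3,-20,0.36,-0.21,0.2,26],[9.8,-8,-22,0.4,-0.25,0.22,26],[9.5,-10,-23,0.44,-0.26,0.24,26],[8.8,-11.6,-23.5,0.47,-0.28,0.25,26],[8,-13.3,-23,0.5,-0.3,0.27,26]]}}

```text
time_s: 20.25
eef_pos: [0.3999, -0.1705, 0.3247]
tcp_rot: [[-0.593, -0.318, 0.739], [0.211, 0.825, 0.524], [-0.777, 0.467, -0.423]]
ft_force: [0.6, -0.1, -1.6]
finger_gap: 0.0298
grasp_force: 74.0
```

Request:
{"api": "drive_tool", "payload": {"deltas": [[6.6,-14.7,-22,0.51,-0.31,0.28,26],[5,-16,-21,0.52,-0.31,0.28,26],[3.6,-16.8,-19,0.52,-0.32,0.29,26],[2,-17,-16.4,0.52,-0.31,0.28,26],[0.5,-17,-13.8,0.51,-0.31,0.28,26]]}}

```text
time_s: 20.75
eef_pos: [0.3281, -0.2722, 0.3117]
tcp_rot: [[-0.435, 0.086, 0.896], [0.456, 0.879, 0.137], [-0.776, 0.469, -0.422]]
ft_force: [0.8, 0.2, -3.7]
finger_gap: 0.0293
grasp_force: 74.0
```

Request:
{"api": "drive_tool", "payload": {"deltas": [[-0.7,-16.6,-11.2,0.5,-0.3,0.26,26],[-1.7,-15.8,-8.6,0.47,-0.28,0.26,26],[-2.5,-14.4,-6.2,0.44,-0.26,0.24,26],[-2.9,-13,-4,0.4,-0.25,0.22,26],[-3,-11,-2.3,0.36,-0.21,0.19,26]]}}

```text
time_s: 21.25
eef_pos: [0.2879, -0.339, 0.3004]
tcp_rot: [[-0.231, 0.413, 0.881], [0.587, 0.781, -0.212], [-0.776, 0.468, -0.422]]
ft_force: [-0.3, -0.5, -2.7]
finger_gap: 0.0293
grasp_force: 74.0
```

Request:
{"api": "drive_tool", "payload": {"deltas": [[-3,-9,-1,0.31,-0.19,0.17,26],[-2.6,-7.3,0,0.25,-0.15,0.14,26],[-2,-5.2,0,0.19,-0.11,0.1,26],[-1.3,-3.2,0.4,0.12,-0.08,0.07,26],[-0.5,-1.1,0,0.04,-0.02,0.02,26]]}}

```text
time_s: 21.75
eef_pos: [0.2786, -0.3639, 0.2961]
tcp_rot: [[-0.134, 0.532, 0.836], [0.616, 0.706, -0.35], [-0.776, 0.468, -0.422]]
ft_force: [0.1, -0.6, -2.2]
finger_gap: 0.0296
grasp_force: 74.0
```

```bash
cat > st.py <<'E'
from t2 import *
def stackfit(name,z=.062):
    """centre of the stack's top rim from scene and top pictures, by rim edges"""
    F={}
    for c in('scene','top'):
        f=robot.grab_frame(c);save(f,name+c);F[c]=(edges(f[:,:,::-1].copy()),robot.camera_model(c))
    for c in F:
        b=sorted([(score(*F[c],np.array([x,y,z]),np.eye(3)),x,y) for x in np.arange(.425,.4491,.002) for y in np.arange(-.348,-.3239,.002)],reverse=True)
        print('stack',c,*[np.round(k,3) for k in b[:3]])
E
python3 - <<'E'
from st import *
s,R,p,tip,b=check(-35,'w15');tips(170)
c=np.load('c_tool.npy');print('C',p+R@c,'up',(R@np.load('N_tool.npy'))[:,2])
stackfit('s15_')
E0=edges(cv2.imread('pics/top0.png'));m=robot.camera_model('top')
print('top0',sorted([(score(E0,m,np.array([x,y,.062]),np.eye(3)),x,y) for x in np.arange(.425,.4491,.002) for y in np.arange(-.348,-.3239,.002)],reverse=True)[:3])
E0=edges(cv2.imread('pics/scene0.png'));m=robot.camera_model('scene')
print('scene0',sorted([(score(E0,m,np.array([x,y,.062]),np.eye(3)),x,y) for x in np.arange(.425,.4491,.002) for y in np.arange(-.348,-.3239,.002)],reverse=True)[:3])
E
```

```text
tip [ 0.411 -0.372  0.162] gap 0.02928469171449682 74.09360501522315 [ 0.166  0.205 -2.778] [-70.88   -4.109 -55.152 -16.102  42.508   5.813]
91.55825737386982 0 0 0.003
61.732998443901955 2 0 0.003
56.29288847014721 -2 3 0.003
(np.int64(477), np.int32(3)) [118.314  79.824 170.   ]
(np.int64(485), np.int32(3)) [118.559  83.275 170.   ]
(np.int64(533), np.int32(114)) [ 75.415 111.614 170.   ]
(np.int64(542), np.int32(114)) [ 75.605 116.051 170.   ]
(np.int64(267), np.int32(88)) [ 83.596  -4.855 170.   ]
(np.int64(278), np.int32(88)) [ 83.592  -0.337 170.   ]
(np.int64(246), np.int32(236)) [ 18.835 -15.295 170.   ]
(np.int64(257), np.int32(236)) [ 18.843 -10.19  170.   ]
(np.int64(285), np.int32(89)) [ 83.2     2.539 170.   ]
(np.int64(299), np.int32(89)) [ 83.214   8.295 170.   ]
(np.int64(306), np.int32(236)) [ 18.854  12.52  170.   ]
(np.int64(317), np.int32(236)) [ 18.851  17.626 170.   ]
(np.int64(177), np.int32(264)) [  4.351 -49.036 170.   ]
(np.int64(200), np.int32(264)) [  4.445 -37.854 170.   ]
(np.int64(190), np.int32(292)) [-10.853 -44.05  170.   ]
(np.int64(206), np.int32(
[... 432 characters left out ...]
up [-0.    -0.001  1.   ]
stack scene [53.693  0.449 -0.336] [53.418  0.447 -0.338] [53.411  0.447 -0.336]
stack top [75.387  0.437 -0.34 ] [75.066  0.435 -0.34 ] [74.199  0.435 -0.338]
top0 [(np.float64(73.99142544932957), np.float64(0.439), np.float64(-0.33799999999999997)), (np.float64(73.22618854680323), np.float64(0.437), np.float64(-0.33799999999999997)), (np.float64(71.99331632125052), np.float64(0.439), np.float64(-0.33599999999999997))]
scene0 [(np.float64(74.67076509002818), np.float64(0.429), np.float64(-0.34199999999999997)), (np.float64(74.3675308694158), np.float64(0.429), np.float64(-0.344)), (np.float64(73.89106878292955), np.float64(0.431), np.float64(-0.34199999999999997))]
```

```bash
python3 - <<'E'
from tilt import *
s=robot.observe();w=robot.camera_model('wrist');R=np.array(s['tcp_rot']);p=np.array(s['eef_pos'])
Rc=np.array(w['R'])@R;tc=np.array(w['R'])@p+w['t']   # cam<-tool
def wm(P,Q):
    m=dict(w);m['R']=Rc@Q.T;m['t']=tc-Rc@Q.T@P;return m
Q4=np.array([[.976,.217,.001],[.217,-.976,0],[.001,0,-1]]);U,_,V=np.linalg.svd(Q4);Q4=U@V
W={'top0':robot.camera_model('top'),'scene0':robot.camera_model('scene'),'w4':wm(np.array([.5294,-.0893,.4049]),Q4)}
E={k:edges(cv2.imread(f'pics/{k}.png')) for k in W}
xs=np.arange(.427,.4471,.001);ys=np.arange(-.346,-.3269,.001)
tot=0
for k in W:
    S=np.array([[score(E[k],W[k],np.array([x,y,.062]),np.eye(3)) for y in ys] for x in xs]);tot=tot+S/S.max()
    i=np.unravel_index(S.argmax(),S.shape);print(k,xs[i[0]],ys[i[1]],S.max())
i=np.unravel_index(tot.argmax(),tot.shape);print('joint',xs[i[0]],ys[i[1]],tot.max())
E
```

```text
top0 0.438 -0.33799999999999997 75.62125370397784
scene0 0.429 -0.34299999999999997 76.57875639825329
w4 0.434 -0.33999999999999997 51.6965938852348
joint 0.434 -0.33999999999999997 2.5632589856297954
```

```bash
python3 - <<'E'
from tilt import *
xs=np.arange(.420,.4501,.001);ys=np.arange(-.350,-.3199,.001)
for k,c in(('s15_top','top'),('s15_scene','scene')):
    m=robot.camera_model(c);E=edges(cv2.imread(f'pics/{k}.png'))
    S=np.array([[score(E,m,np.array([x,y,.165]),np.eye(3)) for y in ys] for x in xs])
    o=np.argsort(S.ravel())[::-1][:4]
    print(k,[(round(xs[j//len(ys)],3),round(ys[j%len(ys)],3),round(float(S.ravel()[j]),1)) for j in o])
E
```

```text
s15_top [(np.float64(0.437), np.float64(-0.321), 70.0), (np.float64(0.438), np.float64(-0.322), 69.9), (np.float64(0.437), np.float64(-0.322), 69.7), (np.float64(0.438), np.float64(-0.321), 69.5)]
s15_scene [(np.float64(0.43), np.float64(-0.338), 71.8), (np.float64(0.431), np.float64(-0.338), 71.8), (np.float64(0.429), np.float64(-0.339), 71.3), (np.float64(0.43), np.float64(-0.339), 71.3)]
```

```bash
python3 - <<'E'
from carry import *
R=np.array(robot.observe()['tcp_rot']);c=np.load('c_tool.npy')
s=rows_to(c,np.array([.436,-.339,.100]),R,26,5)
print('per mm down',R.T@[0,0,-1])
E
```

```text
[[5.0, -3.6, 2.9, 0.0, 0.0, 0.0, 26], [11.9, -8.7, 6.9, 0.0, 0.0, 0.0, 26], [14.3, -10.3, 8.3, 0.0, 0.0, 0.0, 26], [11.9, -8.7, 6.9, 0.0, 0.0, 0.0, 26], [5.0, -3.6, 2.9, 0.0, 0.0, 0.0, 26]]
per mm down [ 0.777 -0.468  0.422]
```

Request:
{"api": "drive_tool", "payload": {"deltas": [[5,-3.6,2.9,0,0,0,26],[12,-8.7,7,0,0,0,26],[14,-10.3,8,0,0,0,26],[12,-8.7,7,0,0,0,26],[5,-3.6,3,0,0,0,26]]}}

```text
time_s: 22.5
eef_pos: [0.2771, -0.3681, 0.2289]
tcp_rot: [[-0.136, 0.532, 0.836], [0.618, 0.705, -0.348], [-0.774, 0.469, -0.424]]
ft_force: [-0.7, 0.4, -3.4]
finger_gap: 0.0292
grasp_force: 74.1
```

Request:
{"api": "drive_tool", "payload": {"deltas": [[0,0,0,0,0,0,26],[3.1,-1.9,1.7,0,0,0,26],[3.1,-1.9,1.7,0,0,0,26],[0,0,0,0,0,0,26]]}}

```text
time_s: 22.9
eef_pos: [0.2773, -0.3689, 0.223]
tcp_rot: [[-0.135, 0.531, 0.837], [0.615, 0.707, -0.349], [-0.777, 0.467, -0.422]]
ft_force: [-0.5, 0.2, -3.0]
finger_gap: 0.0294
grasp_force: 74.1
```

```bash
python3 - <<'E'
from t2 import *
s,R,p,tip,b=check(-35,'w16')
print('C',p+R@np.load('c_tool.npy'),'up',(R@np.load('N_tool.npy'))[:,2])
E
```

```text
tip [ 0.409 -0.377  0.089] gap 0.029697522869749807 74.10448865543003 [ 0.396 -0.404 -2.024] [-71.339   7.444 -58.483 -30.772  42.922   5.406]
78.39895538269526 0 0 0.003
60.08479785694734 2 0 0.003
58.19401844836689 -2 3 0.003
C [ 0.436 -0.34   0.092] up [-0.001  0.     1.   ]
```

Request:
{"api": "drive_tool", "payload": {"deltas": [[1.6,-0.9,0.8,0,0,0,26],[1.6,-0.9,0.8,0,0,0,26],[1.6,-0.9,0.8,0,0,0,26],[0,0,0,0,0,0,26]]}}

```text
time_s: 23.4
eef_pos: [0.2772, -0.3685, 0.2165]
tcp_rot: [[-0.135, 0.531, 0.837], [0.616, 0.706, -0.349], [-0.776, 0.468, -0.422]]
ft_force: [-0.6, -0.1, -3.3]
finger_gap: 0.0293
grasp_force: 74.1
```

Request:
{"api": "drive_tool", "payload": {"deltas": [[0.8,-0.5,0.4,0,0,0,26],[0.8,-0.5,0.4,0,0,0,26],[0,0,0,0,0,0,26]]}}

```text
time_s: 23.7
eef_pos: [0.2771, -0.3687, 0.2148]
tcp_rot: [[-0.135, 0.531, 0.837], [0.615, 0.707, -0.349], [-0.777, 0.468, -0.422]]
ft_force: [0.3, -0.8, -2.3]
finger_gap: 0.0296
grasp_force: 74.1
```

Request:
{"api": "drive_tool", "payload": {"deltas": [[0.8,-0.5,0.4,0,0,0,26],[0.8,-0.5,0.4,0,0,0,26],[0,0,0,0,0,0,26]]}}

```text
time_s: 24.0
eef_pos: [0.277, -0.3687, 0.2127]
tcp_rot: [[-0.135, 0.531, 0.837], [0.615, 0.707, -0.349], [-0.777, 0.468, -0.422]]
ft_force: [0.1, -0.8, -2.2]
finger_gap: 0.0294
grasp_force: 74.0
```

Request:
{"api": "drive_tool", "payload": {"deltas": [[0.8,-0.5,0.4,0,0,0,26],[0,0,0,0,0,0,26]]}}

```text
time_s: 24.2
eef_pos: [0.277, -0.3688, 0.2118]
tcp_rot: [[-0.135, 0.531, 0.837], [0.615, 0.707, -0.349], [-0.777, 0.468, -0.422]]
ft_force: [-0.2, 0.1, -1.9]
finger_gap: 0.0291
grasp_force: 73.9
```

Request:
{"api": "drive_tool", "payload": {"deltas": [[0.8,-0.5,0.4,0,0,0,26],[0,0,0,0,0,0,26]]}}

```text
time_s: 24.4
eef_pos: [0.277, -0.3688, 0.2107]
tcp_rot: [[-0.135, 0.531, 0.837], [0.615, 0.707, -0.349], [-0.777, 0.467, -0.422]]
ft_force: [-0.8, -0.0, -1.6]
finger_gap: 0.0296
grasp_force: 73.9
```

Request:
{"api": "drive_tool", "payload": {"deltas": [[0.8,-0.5,0.4,0,0,0,26],[0,0,0,0,0,0,26]]}}

```text
time_s: 24.6
eef_pos: [0.2769, -0.3689, 0.2098]
tcp_rot: [[-0.135, 0.531, 0.837], [0.615, 0.707, -0.35], [-0.777, 0.467, -0.422]]
ft_force: [-0.0, -0.4, -2.4]
finger_gap: 0.0291
grasp_force: 73.9
```

Request:
{"api": "drive_tool", "payload": {"deltas": [[0.8,-0.5,0.4,0,0,0,26],[0,0,0,0,0,0,26]]}}

```text
time_s: 24.8
eef_pos: [0.277, -0.3692, 0.2091]
tcp_rot: [[-0.134, 0.531, 0.837], [0.614, 0.707, -0.35], [-0.778, 0.467, -0.421]]
ft_force: [-0.4, -0.8, 0.2]
finger_gap: 0.0295
grasp_force: 73.8
```

Request:
{"api": "drive_tool", "payload": {"deltas": [[0.8,-0.5,0.4,0,0,0,26],[0,0,0,0,0,0,26]]}}

```text
time_s: 25.0
eef_pos: [0.277, -0.3695, 0.2083]
tcp_rot: [[-0.134, 0.531, 0.837], [0.614, 0.708, -0.351], [-0.778, 0.466, -0.421]]
ft_force: [-1.3, -2.1, 1.4]
finger_gap: 0.0291
grasp_force: 73.7
```

```bash
python3 - <<'E'
from t2 import *
s,R,p,tip,b=check(-35,'w17')
print('C',p+R@np.load('c_tool.npy'),'up',(R@np.load('N_tool.npy'))[:,2])
f=[]
for i in range(6): robot.grab_frame('wrist');f.append(robot.observe()['ft_force'])
print(np.mean(f,0))
E
```

```text
tip [ 0.409 -0.378  0.074] gap 0.029514778036403254 73.69692562613636 [-1.117 -2.282  0.909] [-71.408  10.089 -59.029 -34.039  42.951   5.362]
82.06630221325291 -4 0 0.003
63.75649328364719 -2 0 0.003
63.296780744058985 -6 3 0.003
C [ 0.436 -0.34   0.077] up [-0.001  0.002  1.   ]
[-0.679 -3.226  1.746]
```

```bash
python3 - <<'E'
from h import *
R=np.array(robot.observe()['tcp_rot']);np.set_printoptions(precision=2,suppress=True)
print('2mm -y',R.T@[0,-2,0],'2 -left',R.T@[-1.14,-1.64,0],'1 up',R.T@[0,0,1])
E
```

```text
2mm -y [-1.23 -1.41  0.7 ] 2 -left [-0.85 -1.77 -0.38] 1 up [-0.78  0.47 -0.42]
```

Request:
{"api": "drive_tool", "payload": {"deltas": [[-1,-0.5,-0.5,0,0,0,26],[-1,-0.6,-0.5,0,0,0,26],[0,0,0,0,0,0,26]]}}

```text
time_s: 25.7
eef_pos: [0.2756, -0.3698, 0.2088]
tcp_rot: [[-0.135, 0.531, 0.837], [0.617, 0.706, -0.348], [-0.776, 0.469, -0.423]]
ft_force: [-0.3, -2.1, 0.4]
finger_gap: 0.0292
grasp_force: 73.8
```

```bash
cat > q.py <<'E'
from t2 import *
s,R,p,tip,b=check(-35,'wq')
print('C',p+R@np.load('c_tool.npy'))
f=[]
for i in range(5): robot.grab_frame('wrist');f.append(robot.observe()['ft_force'])
print(np.mean(f,0))
E
python3 q.py
```

```text
tip [ 0.408 -0.378  0.075] gap 0.029393610277115786 73.78964661926148 [ 0.276 -1.477 -0.491] [-71.644   9.887 -58.965 -33.414  43.196   5.17 ]
87.12851048573351 -4 0 0.003
62.86700772710325 -6 3 0.003
61.33269959027561 -2 0 0.003
C [ 0.434 -0.34   0.078]
[ 0.269 -1.095 -0.356]
```

```bash
python3 - <<'E'
from carry import *
s=robot.observe();R=np.array(s['tcp_rot']);p=np.array(s['eef_pos'])
C,N=pose(p+R@TIP,-35,-4,0,.003);c=R.T@(C-p);np.save('c_tool.npy',c);np.save('N_tool.npy',R.T@N);print(C)
s1=rows_to(c,C+[0,0,.003],N.T@R,26,4)
E
```

```text
[ 0.434 -0.34   0.081]
[[-0.7, 2.0, -0.5, 0.04, -0.0, -0.07, 26], [-1.6, 4.5, -0.9, 0.08, -0.01, -0.15, 26], [-1.6, 4.5, -1.0, 0.08, -0.0, -0.15, 26], [-0.8, 2.0, -0.5, 0.03, -0.01, -0.07, 26]]
```

Request:
{"api": "drive_tool", "payload": {"deltas": [[-0.7,2,-0.5,0.04,0,-0.07,26],[-1.6,4.5,-0.9,0.08,-0.01,-0.15,26],[-1.6,4.5,-1,0.08,0,-0.15,26],[-0.8,2,-0.5,0.03,0,-0.07,26],[0,0,0,0,0,0,26]]}}

```text
time_s: 26.55
eef_pos: [0.2812, -0.3623, 0.2202]
tcp_rot: [[-0.167, 0.548, 0.82], [0.57, 0.732, -0.373], [-0.804, 0.405, -0.435]]
ft_force: [-0.5, 0.5, -3.3]
finger_gap: 0.0292
grasp_force: 74.2
```

```bash
python3 q.py
```

```text
tip [ 0.408 -0.379  0.082] gap 0.029186646000392193 74.17816818269785 [ 0.433  0.94  -2.292] [-70.002   7.361 -59.227 -32.003  39.99    2.831]
72.83528150862234 4 0 0.003
55.30438971477009 2 3 0.003
54.18292927025775 8 -6 0.006
C [ 0.434 -0.341  0.085]
[ 0.011  0.503 -2.222]
```

```bash
python3 - <<'E'
from h import *
R=np.array(robot.observe()['tcp_rot']);print(np.round(R.T@[0,0,-1],2))
E
```

```text
[ 0.8  -0.41  0.43]
```

Request:
{"api": "drive_tool", "payload": {"deltas": [[1.6,-0.8,0.9,0,0,0,26],[0.8,-0.4,0.4,0,0,0,26],[0,0,0,0,0,0,26]]}}

```text
time_s: 27.2
eef_pos: [0.281, -0.3629, 0.2167]
tcp_rot: [[-0.167, 0.548, 0.819], [0.571, 0.731, -0.373], [-0.804, 0.405, -0.435]]
ft_force: [0.7, 0.4, -2.0]
finger_gap: 0.0293
grasp_force: 74.0
```

```bash
python3 q.py
```

```text
tip [ 0.408 -0.379  0.078] gap 0.029768842595768723 74.03302713013545 [-0.517  0.43  -1.639] [-70.041   7.959 -59.328 -32.673  40.001   2.836]
69.61363370116736 2 0 0.003
59.9984260539822 0 3 0.003
53.324889820001836 4 -3 0.006
C [ 0.434 -0.341  0.081]
[ 0.116  0.305 -2.55 ]
```

Request:
{"api": "drive_tool", "payload": {"deltas": [[0.8,-0.4,0.4,0,0,0,26],[0.4,-0.2,0.2,0,0,0,26],[0,0,0,0,0,0,26]]}}

```text
time_s: 27.85
eef_pos: [0.2811, -0.363, 0.2156]
tcp_rot: [[-0.167, 0.548, 0.82], [0.57, 0.732, -0.373], [-0.805, 0.405, -0.434]]
ft_force: [0.2, -0.9, -2.1]
finger_gap: 0.0293
grasp_force: 74.0
```

```bash
python3 q.py
```

```text
tip [ 0.408 -0.379  0.077] gap 0.029800531745606113 73.97966553544393 [-0.483 -0.242 -1.285] [-70.039   8.194 -59.368 -33.002  40.012   2.838]
65.07471351870078 0 0 0.003
62.30233841261079 2 0 0.003
60.1352853794992 0 3 0.003
C [ 0.434 -0.341  0.08 ]
[ 0.252 -0.519 -1.407]
```

Request:
{"api": "drive_tool", "payload": {"deltas": [[0.8,-0.4,0.4,0,0,0,26],[0,0,0,0,0,0,26],[0,0,0,0,0,0,26]]}}

```text
time_s: 28.5
eef_pos: [0.281, -0.363, 0.2146]
tcp_rot: [[-0.167, 0.548, 0.82], [0.57, 0.732, -0.374], [-0.804, 0.405, -0.435]]
ft_force: [-0.0, -0.1, 0.4]
finger_gap: 0.0297
grasp_force: 73.9
```

```bash
python3 q.py
```

```text
tip [ 0.408 -0.379  0.076] gap 0.02936960000398029 73.91509243770997 [ 0.409  0.729 -1.735] [-70.046   8.364 -59.411 -33.208  40.005   2.833]
69.31483018902182 0 0 0.003
61.509128000400516 -2 3 0.003
55.5199168162192 2 0 0.003
C [ 0.434 -0.341  0.079]
[ 0.38  -0.674 -0.435]
```

Level, with about 2 N (the bowl's weight) now carried by the stack. I'll release slowly.

Request:
{"api": "drive_tool", "payload": {"deltas": [[0,0,0,0,0,0,29.5],[0,0,0,0,0,0,30.5],[0,0,0,0,0,0,31.5],[0,0,0,0,0,0,32.5],[0,0,0,0,0,0,33.5]]}}

```text
time_s: 29.35
eef_pos: [0.2809, -0.3628, 0.2145]
tcp_rot: [[-0.167, 0.548, 0.82], [0.571, 0.732, -0.373], [-0.804, 0.405, -0.435]]
ft_force: [0.4, -0.4, -0.9]
finger_gap: 0.033
grasp_force: 8.1
```

```bash
python3 q.py
```

```text
tip [ 0.408 -0.379  0.076] gap 0.03352486188065611 8.111517686447769 [-0.134 -0.528  0.25 ] [-70.044   8.363 -59.423 -33.198  40.011   2.834]
68.92255431573557 0 0 0.003
60.20933805592391 -2 3 0.003
52.080210326388425 2 0 0.003
C [ 0.434 -0.341  0.079]
[ 0.107 -0.628  0.076]
```

Request:
{"api": "drive_tool", "payload": {"deltas": [[0,0,0,0,0,0,35],[0,0,0,0,0,0,36.5],[0,0,0,0,0,0,38],[0,0,0,0,0,0,40],[0,0,0,0,0,0,42]]}}

```text
time_s: 30.2
eef_pos: [0.2809, -0.3627, 0.2144]
tcp_rot: [[-0.167, 0.548, 0.819], [0.571, 0.731, -0.373], [-0.804, 0.405, -0.435]]
ft_force: [0.3, -0.3, -0.4]
finger_gap: 0.042
grasp_force: 4.7
```

```bash
python3 - <<'E'
from t2 import *
tips(170)
exec(open('q.py').read())
m=robot.camera_model('wrist');E=edges(cv2.imread('pics/wq.png'))
b=[]
for dx in np.arange(-.006,.0061,.002):
 for dy in np.arange(-.006,.0061,.002):
  for z in np.arange(.073,.0921,.001): b.append((score(E,m,np.array([.434+dx,-.341+dy,z]),np.eye(3)),.434+dx,-.341+dy,z))
b.sort(reverse=True);print([np.round(x,3) for x in b[:3]])
E
```

```text
(np.int64(506), np.int32(44)) [103.307  94.399 170.   ]
(np.int64(548), np.int32(44)) [104.717 114.004 170.   ]
(np.int64(546), np.int32(161)) [ 54.853 122.415 170.   ]
(np.int64(560), np.int32(161)) [ 55.032 129.772 170.   ]
(np.int64(247), np.int32(87)) [ 83.991 -13.09  170.   ]
(np.int64(261), np.int32(87)) [ 83.967  -7.334 170.   ]
(np.int64(233), np.int32(238)) [ 17.785 -21.405 170.   ]
(np.int64(244), np.int32(238)) [ 17.796 -16.278 170.   ]
(np.int64(304), np.int32(87)) [ 83.98   10.325 170.   ]
(np.int64(319), np.int32(87)) [ 84.017  16.495 170.   ]
(np.int64(319), np.int32(238)) [ 17.813  18.579 170.   ]
(np.int64(331), np.int32(238)) [ 17.805  24.174 170.   ]
(np.int64(55), np.int32(305)) [ -20.343 -117.08   170.   ]
(np.int64(77), np.int32(305)) [ -19.861 -104.6    170.   ]
(np.int64(42), np.int32(317)) [ -28.141 -126.591  170.   ]
(np.int64(65), np.int32(317)) [ -27.496 -113.068  170.   ]
[ 280.907 -362.678  214.373] 0.0419942113551566 4.748201746479026 [ 0.321 -0.317 -0.439] [-70.041   8.37  -59.435 -33.19   40.009   2.832]
tip [ 0.408 -0.379  0.076] gap 0.04197106568218315 4.75028515986196 [ 0.576  0.853 -0.87 ] [-70.044   8.368 -59.431 -33.192  40.01    2.832]
65.61433054265798 -2 3 0.003
65.58381695333404 0 0 0.003
47.48724023954326 2 3 0.003
C [ 0.434 -0.341  0.079]
[-0.004 -0.038 -0.832]
[array([77.862,  0.436, -0.341,  0.078]), array([74.079,  0.44 , -0.343,  0.076]), array([72.482,  0.438, -0.341,  0.077])]
```

Request:
{"api": "drive_tool", "payload": {"deltas": [[-2.4,1.2,-1.3,0,0,0,42],[-4,2,-2.1,0,0,0,42],[-8,4.1,-4.3,0,0,0,42],[-12,6.1,-6.5,0,0,0,42],[-16,8.2,-8.6,0,0,0,42]]}}

```text
time_s: 31.1
eef_pos: [0.2809, -0.3621, 0.2672]
tcp_rot: [[-0.168, 0.549, 0.819], [0.572, 0.731, -0.372], [-0.803, 0.406, -0.436]]
ft_force: [0.5, 0.1, -1.6]
finger_gap: 0.0422
grasp_force: 4.8
```

Request:
{"api": "drive_tool", "payload": {"deltas": [[-16,8.2,-8.6,0,0,0,42],[-16,8.2,-8.6,0,0,0,42],[-16,8.2,-8.6,0,0,0,42],[-12,6,-6,0,0,0,38],[0,0,0,0,0,0,34]]}}

```text
time_s: 31.6
eef_pos: [0.2823, -0.3635, 0.3452]
tcp_rot: [[-0.165, 0.547, 0.821], [0.565, 0.735, -0.376], [-0.808, 0.402, -0.43]]
ft_force: [-0.1, 0.1, -0.6]
finger_gap: 0.0348
grasp_force: 6.6
```

```bash
python3 - <<'E'
from st import *
s=robot.observe();print(s['eef_pos'],s['joint_positions'],s['finger_gap'],s['grasp_force'])
# nested bowl from top & scene: tilt & position
for c in('top','scene'):
    f=robot.grab_frame(c);save(f,'f18_'+c);E=edges(f[:,:,::-1].copy());m=robot.camera_model(c);b=[]
    for z in (.077,.081,.085,.09):
      for x in np.arange(.424,.4481,.002):
        for y in np.arange(-.348,-.3299,.002):
          for ax,an in ((0,0),(0,5),(0,-5),(1,5),(1,-5)):
            N=Ro.from_euler('xy'[ax],an,degrees=True).as_matrix();b.append((score(E,m,np.array([x,y,z]),N),x,y,z,ax,an))
    b.sort(reverse=True);print(c,[np.round(k,3).tolist() for k in b[:3]])
    print(robot.look_for(c,'stack_top')[:2])
E
```

```text
[ 0.282 -0.363  0.345] [-69.885 -10.065 -51.918  -7.749  39.895   2.943] 0.03479371728068094 6.632441214169376
top [[65.365, 0.438, -0.334, 0.09, 1.0, -5.0], [64.732, 0.436, -0.334, 0.09, 1.0, -5.0], [64.703, 0.438, -0.336, 0.081, 1.0, -5.0]]
[]
scene [[51.807, 0.448, -0.348, 0.077, 1.0, 5.0], [51.325, 0.446, -0.348, 0.077, 1.0, 5.0], [48.84, 0.448, -0.348, 0.081, 0.0, 5.0]]
[{'bbox': [331.2, 302.5, 16.1, 8.3], 'confidence': 0.63}]
```

```bash
python3 - <<'E'
from carry import *
rows_to(np.zeros(3),np.array([.50,-.07,.36]),down(110),31,15)
E
```

```text
[[1.5, 4.3, 0.8, 0.06, 0.08, 0.03, 31], [4.1, 12.3, 2.1, 0.17, 0.24, 0.07, 31], [6.5, 18.9, 3.1, 0.26, 0.36, 0.12, 31], [8.6, 24.4, 3.6, 0.34, 0.46, 0.15, 31], [10.4, 28.5, 3.4, 0.4, 0.54, 0.17, 31]]
[[12.0, 31.6, 2.9, 0.44, 0.6, 0.2, 31], [13.4, 33.1, 2.2, 0.47, 0.64, 0.2, 31], [14.5, 33.4, 1.2, 0.47, 0.65, 0.21, 31], [15.0, 32.5, 0.4, 0.47, 0.64, 0.2, 31], [15.1, 30.3, -0.3, 0.44, 0.6, 0.2, 31]]
[[14.5, 27.0, -0.8, 0.4, 0.54, 0.17, 31], [12.9, 22.6, -0.9, 0.34, 0.47, 0.15, 31], [10.5, 17.3, -1.0, 0.26, 0.36, 0.12, 31], [7.0, 11.1, -0.6, 0.17, 0.23, 0.07, 31], [2.5, 3.9, -0.3, 0.06, 0.08, 0.03, 31]]
```

Request:
{"api": "drive_tool", "payload": {"deltas": [[1.5,4.3,0.8,0.06,0.08,0.03,31],[4,12.3,2,0.17,0.24,0.07,31],[6.5,19,3,0.26,0.36,0.12,31],[8.6,24.4,3.6,0.34,0.46,0.15,31],[10.4,28.5,3.4,0.4,0.54,0.17,31]]}}

```text
time_s: 32.3
eef_pos: [0.3382, -0.2858, 0.3456]
tcp_rot: [[-0.296, 0.697, 0.653], [0.709, 0.618, -0.339], [-0.64, 0.363, -0.677]]
ft_force: [1.1, -0.8, -1.7]
finger_gap: 0.0311
grasp_force: 7.1
```

Request:
{"api": "drive_tool", "payload": {"deltas": [[12,31.6,2.9,0.44,0.6,0.2,31],[13.4,33,2.2,0.47,0.64,0.2,31],[14.5,33.4,1.2,0.47,0.65,0.21,31],[15,32.5,0.4,0.47,0.64,0.2,31],[15,30.3,0,0.44,0.6,0.2,31]]}}

```text
time_s: 32.8
eef_pos: [0.4443, -0.1445, 0.3555]
tcp_rot: [[-0.384, 0.891, 0.241], [0.893, 0.425, -0.151], [-0.237, 0.158, -0.959]]
ft_force: [1.5, -0.1, -1.9]
finger_gap: 0.0312
grasp_force: 7.1
```

Request:
{"api": "drive_tool", "payload": {"deltas": [[14.5,27,-0.8,0.4,0.54,0.17,31],[13,22.6,-0.9,0.34,0.47,0.15,31],[10.5,17.3,-1,0.26,0.36,0.12,31],[7,11,-0.6,0.17,0.23,0.07,31],[2.5,4,0,0.06,0.08,0.03,31]]}}

```text
time_s: 33.3
eef_pos: [0.5012, -0.0696, 0.3595]
tcp_rot: [[-0.344, 0.939, -0.0], [0.939, 0.344, -0.002], [-0.001, -0.001, -1.0]]
ft_force: [-0.3, -0.5, -1.5]
finger_gap: 0.0311
grasp_force: 7.1
```

```bash
cat > chk.py <<'E'
from st import *
def chk(n):
  for c in('top','scene'):
    f=robot.grab_frame(c);save(f,n+c);E=edges(f[:,:,::-1].copy());m=robot.camera_model(c);r=[]
    for lx in range(-12,13,3):
      for ly in range(-12,13,3):
        N=Ro.from_euler('xy',[lx,ly],degrees=True).as_matrix()
        b=max((score(E,m,np.array([x,y,.081]),N),x,y) for x in np.arange(.424,.4461,.002) for y in np.arange(-.350,-.3299,.002));r.append((b[0],lx,ly,b[1],b[2]))
    r.sort(reverse=True);print(c,[np.round(k,3).tolist() for k in r[:4]])
    for l in('stack_top','stack_bottom','ramekin'): print(l,[(np.round(k['bbox'],1).tolist(),round(k['confidence'],2)) for k in robot.look_for(c,l)[:2]])
E
python3 - <<'E'
from chk import *
tips(170);print(robot.observe()['tcp_rot']);chk('f19_')
rows_to(np.zeros(3),np.array([.50,-.07,.205]),down(110),31,7)
E
```

```text
(np.int64(270), np.int32(88)) [ 84.365  -4.322 170.   ]
(np.int64(297), np.int32(88)) [ 84.375   6.781 170.   ]
(np.int64(248), np.int32(237)) [ 19.02  -15.092 170.   ]
(np.int64(316), np.int32(237)) [ 19.045  16.51  170.   ]
[501.239 -69.557 359.515] 0.031128623594944956 7.123017540616274 [-0.319 -0.45  -1.507] [-15.202   5.491 -19.741  64.765  -0.093  54.693]
[[-0.343  0.939 -0.   ]
 [ 0.939  0.343 -0.001]
 [-0.001 -0.001 -1.   ]]
top [[83.14, 9.0, 3.0, 0.438, -0.338], [83.071, 9.0, 0.0, 0.438, -0.338], [82.91, 12.0, -3.0, 0.438, -0.34], [82.692, 12.0, 3.0, 0.438, -0.338]]
stack_top [([346.9, 251.8, 3.2, 7.2], 0.4)]
stack_bottom [([351.3, 235.7, 37.5, 37.2], 0.21)]
ramekin [([351.4, 236.2, 36.1, 37.4], 0.64)]
scene [[79.076, -3.0, 3.0, 0.43, -0.344], [79.001, 0.0, 3.0, 0.43, -0.344], [78.737, 0.0, 0.0, 0.43, -0.344], [78.276, -3.0, 0.0, 0.428, -0.344]]
stack_top [([325.9, 289.6, 34.5, 21.2], 0.47)]
stack_bottom [([333.8, 305.0, 21.7, 10.5], 0.55)]
ramekin [([326.0, 267.5, 43.3, 40.9], 0.86)]
[[0.1, 0.0, 8.6, 0.0, 0.0, -0.0, 31], [0.2, 0.1, 22.2, 0.0, 0.0, -0.0, 31], [0.2, 0.1, 30.4, 0.0, 0.01, -0.0, 31], [0.2, 0.1, 33.1, 0.0, 0.0, -0.0, 31], [0.3, 0.1, 30.4, 0.0, 0.01, -0.0, 31]]
[[0.1, 0.1, 22.2, 0.0, 0.0, -0.01, 31], [0.0, 0.0, 8.7, 0.01, 0.0, 0.0, 31]]
```

Request:
{"api": "drive_tool", "payload": {"deltas": [[0,0,10,0,0,0,31],[0,0,25,0,0,0,31],[0,0,35,0,0,0,31],[0,0,35,0,0,0,31],[0,0,30,0,0,0,31]]}}

```text
time_s: 34.25
eef_pos: [0.4995, -0.0709, 0.2234]
tcp_rot: [[-0.342, 0.94, 0.001], [0.94, 0.342, -0.002], [-0.002, -0.0, -1.0]]
ft_force: [0.0, -0.5, -1.6]
finger_gap: 0.0311
grasp_force: 7.1
```

Request:
{"api": "drive_tool", "payload": {"deltas": [[0,0,15,0,0,0,31],[0,0,10,0,0,0,31],[0,0,8,0,0,0,31],[0,0,5,0,0,0,31],[0,0,2,0,0,0,31]]}}

```text
time_s: 34.75
eef_pos: [0.5007, -0.0712, 0.1856]
tcp_rot: [[-0.342, 0.94, 0.002], [0.94, 0.342, -0.003], [-0.003, 0.001, -1.0]]
ft_force: [-0.0, -0.9, -1.0]
finger_gap: 0.0312
grasp_force: 7.1
```

Request:
{"api": "drive_tool", "payload": {"deltas": [[0,0,2,0,0,0,31],[0,0,0,0,0,0,31],[0,0,0,0,0,0,31]]}}

```text
time_s: 35.05
eef_pos: [0.5007, -0.0711, 0.184]
tcp_rot: [[-0.342, 0.94, 0.003], [0.94, 0.342, -0.003], [-0.003, 0.001, -1.0]]
ft_force: [-0.3, -1.1, -0.6]
finger_gap: 0.0311
grasp_force: 7.1
```

Request:
{"api": "drive_tool", "payload": {"deltas": [[0,0,1.5,0,0,0,31],[0,0,1,0,0,0,31],[0,0,0,0,0,0,31]]}}

```text
time_s: 35.35
eef_pos: [0.5004, -0.071, 0.1809]
tcp_rot: [[-0.342, 0.94, 0.001], [0.94, 0.342, -0.002], [-0.003, 0.001, -1.0]]
ft_force: [0.1, 0.6, -1.8]
finger_gap: 0.031
grasp_force: 7.1
```

Request:
{"api": "drive_tool", "payload": {"deltas": [[0,0,0,0,0,0,36],[0,0,0,0,0,0,42],[0,0,0,0,0,0,50],[0,0,0,0,0,0,60],[0,0,0,0,0,0,75]]}}

```text
time_s: 35.85
eef_pos: [0.5006, -0.0711, 0.1812]
tcp_rot: [[-0.342, 0.94, 0.002], [0.94, 0.342, -0.003], [-0.003, 0.001, -1.0]]
ft_force: [0.1, -0.3, 0.1]
finger_gap: 0.0728
grasp_force: 0.0
```

Request:
{"api": "drive_tool", "payload": {"deltas": [[0,0,0,0,0,0,80],[0,0,-10,0,0,0,80],[0,0,-30,0,0,0,80],[0,0,-40,0,0,0,80],[0,0,-45,0,0,0,80]]}}

```text
time_s: 36.35
eef_pos: [0.4995, -0.0705, 0.3071]
tcp_rot: [[-0.342, 0.94, -0.001], [0.94, 0.342, -0.002], [-0.002, -0.001, -1.0]]
ft_force: [0.8, 0.5, -0.8]
finger_gap: 0.08
grasp_force: 0.0
```

Request:
{"api": "drive_tool", "payload": {"deltas": [[0,0,-45,0,0,0,80],[0,0,-30,0,0,0,80],[0,0,0,0,0,0,80],[0,0,0,0,0,0,80]]}}

```text
time_s: 36.75
eef_pos: [0.5003, -0.0706, 0.3824]
tcp_rot: [[-0.342, 0.94, 0.004], [0.94, 0.342, -0.003], [-0.005, 0.003, -1.0]]
ft_force: [-0.2, -0.4, 0.3]
finger_gap: 0.0797
grasp_force: 0.0
```

```bash
python3 - <<'E'
from chk import *
s=robot.observe();tips(s['eef_pos'][2]*1000-10,'w20');print(s['time_s'],s['tcp_rot'])
for l in('tongs','scale','ramekin'):
    for k in robot.look_for('wrist',l)[:1]: print(l,np.round(k['bbox']),k['confidence'])
chk('f20_')
for l in('tongs','scale'): print(l,[(np.round(k['bbox'],1).tolist(),round(k['confidence'],2)) for k in robot.look_for('top',l)[:1]])
E
```

```text
(np.int64(256), np.int32(105)) [ 84.387 -25.361 372.429]
(np.int64(262), np.int32(105)) [ 84.37  -19.248 372.429]
(np.int64(253), np.int32(163)) [ 25.103 -29.66  372.429]
(np.int64(258), np.int32(163)) [ 25.097 -24.336 372.429]
(np.int64(300), np.int32(105)) [ 84.389  19.431 372.429]
(np.int64(306), np.int32(105)) [ 84.413  25.542 372.429]
(np.int64(303), np.int32(164)) [ 24.059  23.546 372.429]
(np.int64(309), np.int32(164)) [ 24.074  29.938 372.429]
(np.int64(458), np.int32(383)) [-278.16   247.299  372.429]
(np.int64(462), np.int32(383)) [-278.551  253.281  372.429]
(np.int64(454), np.int32(414)) [-337.953  253.773  372.429]
(np.int64(479), np.int32(414)) [-341.503  293.748  372.429]
[500.277 -70.582 382.429] 0.07974051063211308 0.0 [-0.175 -0.371  0.283] [-15.338   4.354 -18.104  67.257  -0.115  54.658]
36.75 [[-0.342  0.94   0.004]
 [ 0.94   0.342 -0.003]
 [-0.005  0.003 -1.   ]]
tongs [253. 105.  54. 213.] 0.84
scale [249.   0. 178.  52.] 0.86
ramekin [ 99. 382.  40.  38.] 0.86
top [[83.1, 9.0, 3.0, 0.438, -0.338], [83.034, 9.0, 0.0, 0.438, -0.338], [82.876, 12.0, -3.0, 0.438, -0.34], [82.671, 12.0, 3.0, 0.438, -0.338]]
stack_top []
stack_bottom [([317.6, 207.4, 1.5, 0.5], 0.35)]
ramekin [([350.7, 235.3, 38.5, 38.6], 0.8), ([344.6, 145.3, 37.6, 37.1], 0.22)]
scene [[78.935, -3.0, 3.0, 0.43, -0.344], [78.887, 0.0, 3.0, 0.43, -0.344], [78.64, 0.0, 0.0, 0.43, -0.344], [78.144, -3.0, 0.0, 0.428, -0.344]]
stack_top [([331.6, 300.0, 29.5, 11.4], 0.51)]
stack_bottom [([325.5, 293.0, 33.9, 20.3], 0.65)]
ramekin [([324.6, 269.9, 42.5, 35.3], 0.65)]
tongs [([315.5, 205.8, 6.6, 6.7], 0.58)]
scale [([134.8, 205.3, 70.5, 61.5], 0.62)]
```

```bash
python3 - <<'E'
from tilt import *
def tab(names,z):
    for k,c in names:
        m=robot.camera_model(c);E=edges(cv2.imread(f'pics/{k}.png'));print(k,z)
        for lx in(-9,-6,-3,0,3,6,9):
            print(lx,[round(float(max(score(E,m,np.array([x,y,z]),Ro.from_euler('xy',[lx,ly],degrees=True).as_matrix()) for x in np.arange(.426,.4421,.002) for y in np.arange(-.346,-.3339,.002))),1) for ly in(-9,-6,-3,0,3,6,9)])
tab([('top0','top'),('scene0','scene')],.062);tab([('f20_top','top'),('f20_scene','scene')],.081)
a=cv2.imread('pics/top0.png',0).astype(np.float32);b=cv2.imread('pics/f20_top.png',0).astype(np.float32)
d=np.abs(a-b);print('scale region diff',d[205:265,195:214].mean(), cv2.phaseCorrelate(a[240:268,180:216],b[240:268,180:216]))
E
```

```text
top0 0.062
-9 [73.0, 72.3, 71.6, 71.2, 71.1, 71.4, 71.9]
-6 [73.8, 73.2, 72.5, 72.0, 71.8, 72.0, 72.4]
-3 [74.9, 74.5, 74.0, 73.5, 73.2, 73.2, 73.4]
0 [76.3, 76.4, 76.1, 75.6, 75.2, 75.0, 74.9]
3 [77.9, 78.5, 78.6, 78.2, 77.7, 77.2, 76.6]
6 [79.2, 80.5, 81.0, 80.7, 80.1, 79.3, 78.2]
9 [79.9, 81.9, 82.9, 82.9, 82.2, 81.0, 79.4]
scene0 0.062
-9 [67.0, 70.2, 72.8, 74.3, 73.9, 71.3, 69.7]
-6 [67.2, 70.5, 73.8, 76.0, 76.5, 74.1, 72.5]
-3 [66.8, 70.2, 73.8, 75.8, 77.2, 76.5, 75.0]
0 [66.1, 69.2, 73.4, 75.0, 75.8, 76.7, 76.3]
3 [64.4, 67.4, 72.5, 74.3, 73.7, 73.1, 73.9]
6 [63.6, 66.5, 70.1, 73.1, 73.3, 70.6, 69.2]
9 [63.3, 66.6, 69.2, 71.5, 72.4, 70.9, 68.7]
f20_top 0.081
-9 [76.5, 75.8, 74.9, 74.3, 74.0, 74.1, 74.5]
-6 [77.1, 76.5, 75.6, 75.0, 74.7, 74.7, 75.0]
-3 [77.9, 77.5, 76.9, 76.4, 76.1, 76.0, 76.2]
0 [78.9, 79.0, 78.7, 78.3, 78.1, 77.9, 77.9]
3 [79.7, 80.5, 80.6, 80.5, 80.3, 80.1, 79.8]
6 [79.9, 81.5, 82.2, 82.5, 82.4, 82.0, 81.4]
9 [78.9, 80.9, 82.3, 83.0, 83.1, 82.6, 81.5]
f20_scene 0.081
-9 [67.9, 71.1, 74.1, 75.8, 74.2, 72.9, 70.6]
-6 [67.8, 71.2, 74.5, 76.7, 77.4, 76.3, 73.3]
-3 [68.0, 70.6, 76.1, 78.1, 78.9, 78.1, 75.4]
0 [65.8, 69.5, 75.4, 78.6, 78.9, 78.0, 76.1]
3 [64.8, 68.0, 73.2, 76.3, 77.3, 75.9, 74.2]
6 [61.9, 67.2, 70.9, 74.7, 74.5, 74.5, 70.9]
9 [61.5, 65.1, 69.3, 72.5, 74.2, 73.9, 71.1]
scale region diff 28.826315 ((1.809840206160974, -5.431224871801376), 0.15075837285430344)
```

The nested bowl's tilt table matches that of the known-upright stack, so it is level and home. The tongs lie flat and the robot is clear.

```bash
python3 -c "
from workcell import robot
print(robot.sign_off())"
```

```text
the job is handed in; nothing more can be done
None
```

I handed the job in: by the camera fits the ramekin is nested level and fully down in the stack, and the tongs lie flat on bare worktop clear of it and the scale; my last check for scale movement was inconclusive.

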